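# Stack bar stock in a tray with spacer sticks

## Task

Pack the unworked steel in the grey tray: lay the two plain square bars lengthwise, centred on the two dark rubber strips, one on each; then lay the two wooden sticks level across both bars, one at each pair of white marks on the rims; last lay the plain flat bar flat on both sticks, centred and lengthwise with the tray, so that it rests clear of the square bars. Leave the twisted bar and the drilled flat bar where they lie.

Things in the scene. Friction and masses are not known exactly. Their poses are not given: they have to be found in the camera images.
- tray: Open grey steel tray, fixed, 200 mm long (its x), 170 wide (y), 25 high; walls and floor 5 mm thick. Origin: centre of its underside. On its floor two dark rubber strips run lengthwise (180 x 45 x 2 mm), centre lines at y = +40 and -40 mm, tops 7 mm above the underside. White rim marks and floor lines at x = +45 and -45 mm show where the sticks go, across it. Same when turned half round.
- square_bar_a: Plain dark steel square bar, 150 x 25 x 25 mm, 0.6 to 0.85 kg. Its origin is its middle; x runs along its length, z points up as it lies at the start. Interchangeable with square_bar_b.
- square_bar_b: Plain dark steel square bar, the same as square_bar_a. Its origin is its middle; x runs along its length, z points up as it lies at the start.
- stick_a: Pale wooden spacer stick, 130 x 14 x 14 mm, about 20 g. Its origin is its middle; x runs along its length, z points up as it lies at the start. Interchangeable with stick_b.
- stick_b: Pale wooden spacer stick, the same as stick_a. Its origin is its middle; x runs along its length, z points up as it lies at the start.
- flat_bar: Plain dark steel flat bar, 150 x 40 x 12 mm thick, without holes, 0.45 to 0.65 kg. Its origin is its middle; x runs along its length, z points up as it lies at the start.
- twisted_bar: Look-alike to leave: dark steel bar 150 x 25 x 25 mm whose middle 80 mm is drawn thinner and twisted. Its origin is its middle; x runs along its length, z points up as it lies at the start.
- drilled_bar: Look-alike to leave: dark steel flat bar 150 x 40 x 12 mm with three 18 mm holes in a row along it. Its origin is its middle; x runs along its length, z points up as it lies at the start.
There are look-alikes about, which are no part of the job. Leave any green look-alike of the stick_a alone.

How it is judged (in metres and radians):
On the way, in this order (a step that is already met when the one before it is completed fails the run):
1. both square bars lie on the tray's rubber strips, one on each (x of square_bar_a in the frame of tray between -0.015 and 0.015 m and (y of square_bar_a in the frame of tray between 0.028 and 0.052 m or y of square_bar_a in the frame of tray between -0.052 and -0.028 m) and z of square_bar_a in the frame of tray between 0.016 and 0.023 m and angle between the x axis of each of square_bar_a, square_bar_b and the x axis of tray, either way round below 0.15 rad and x of square_bar_b in the frame of tray between -0.015 and 0.015 m and (y of square_bar_b in the frame of tray between 0.028 and 0.052 m or y of square_bar_b in the frame of tray between -0.052 and -0.028 m) and z of square_bar_b in the frame of tray between 0.016 and 0.023 m and horizontal distance between square_bar_a and square_bar_b above 0.05 m), for 0.2 s.
2. both sticks lie across the two bars, one at each pair of marks (all of step 1 and (x of stick_a in the frame of tray between 0.03 and 0.06 m or x of stick_a in the frame of tray between -0.06 and -0.03 m) and y of stick_a in the frame of tray between -0.015 and 0.015 m and z of stick_a in the frame of tray between 0.036 and 0.042 m and angle between the x axis of each of stick_a, stick_b and the y axis of tray, either way round below 0.2 rad and (x of stick_b in the frame of tray between 0.03 and 0.06 m or x of stick_b in the frame of tray between -0.06 and -0.03 m) and y of stick_b in the frame of tray between -0.015 and 0.015 m and z of stick_b in the frame of tray between 0.036 and 0.042 m and horizontal distance between stick_a and stick_b above 0.055 m), for 0.2 s.
At the end, for the whole second after the job is handed in: Square bars: one on each strip, within 12 mm across, 15 mm along, 0.15 rad. Sticks: on both bars, within 15 mm of their marks and of centred, 0.2 rad. Flat bar: flat on both sticks, within 15 mm of the middle, 0.2 rad. All at rest; twisted and drilled bars moved under 30 mm (all of step 2 and x of flat_bar in the frame of tray between -0.015 and 0.015 m and y of flat_bar in the frame of tray between -0.015 and 0.015 m and z of flat_bar in the frame of tray between 0.049 and 0.056 m and angle between the x axis of flat_bar and the x axis of tray, either way round below 0.2 rad and angle between the z axis of flat_bar and the z axis of tray, either way round below 0.08 rad and linear speed of each of square_bar_a, square_bar_b, stick_a, stick_b, flat_bar below 0.02 m/s and distance of each of twisted_bar, drilled_bar from where it was at the start of the episode below 0.03 m); the robot touches nothing.
It fails at once if the twisted bar is taken or pushed away (over 30 mm) (distance of twisted_bar from where it was at the start of the episode above 0.03 m).
It fails at once if the drilled bar is taken or pushed away (over 30 mm) (distance of drilled_bar from where it was at the start of the episode above 0.03 m).
It also fails if it takes over 112 s, if anything falls off the work surface, if the arm or the gripper's body presses on something with over 40 N, if the wrist force passes 120 N, or if a joint passes its speed limit or range.

## Robot

A 6-joint arm with a two-finger parallel gripper is mounted at the origin on the work surface. World frame = base frame: x ahead of the robot, y to its left, z up, the work surface at z = 0. Lengths are in mm, angles in rad, forces in N, time in s.
With the tool pointing down it reaches from about 275 to 725 mm from the base axis. Payload 15.9 kg.
Tool frame: the origin (TCP) lies at the very end of the fingers, on their centre line; the grasp point (between the pads) lies 19 mm behind it; x points along the fingers, z is the direction in which the jaws open and shut, and the axes are right-handed (so a half turn about x gives the same grasp; the last joint's range is limited). The gripper opens to 85 mm and grips with 20 to 120 N. Pads are 22 mm wide; open, the fingers measure 114 mm over their backs; the gripper's body (76 mm by 85 mm) begins 54 mm behind the grasp point. The pads swing forward as they close: fully open they stand 13 mm farther back than shut.
Start: joints at [-1.204, 0.213, -0.034, 1.323, 0, 1.571], TCP at [179.308, -466.727, 231.306] pointing down, gripper open.
Joint ranges: [-2.98, 2.98], [-0.74, 1.72], [-1.14, 1.35], [-2.1, 2.04], [-1.57, 1.44], [-3.14, 3.14]. Speed limits (rad/s): [1.89, 1.89, 2.39, 2.57, 3.14, 3.14].

## Interface

Orientations are given as a unit quaternion [w, x, y, z].
In Python, from workcell import r gives the robot as it stands.
- The arm moves only by the shell command python3 -m pendant 'ROWS' [FORCE]. ROWS is JSON, a list of rows, each an object of numbers: "hand": the opening, from -1 (shut) to 1 (fully open), so that 0 is half open; "tx", "ty", "tz": the shift along the world's x, y, z in cm; "rx", "ry", "rz": the turn, a rotation vector about the world's x, y, z in rad. In form: [{"hand": .., "tx": .., "ty": .., "tz": .., "rx": .., "ry": .., "rz": ..}, ...]. A call has exactly 10 rows; each row shifts and turns the commanded pose from where the row before left it; what a row does not reach is not made up. A row lasts 1/12 s, in which the tool goes at most 41.7 mm and 7.16 degrees, less where a joint would pass 70% of its speed; a pose out of reach is approached as far as the arm can. A call with a gripper value outside its range is refused whole. The fingers move at their own pace and stop on an object; FORCE is the grip in N (left out, the last holds). Time passes only in rows, so rows that do not move let the fingers close, or fill a call up. It gives the time, the measured TCP pose, the force and the opening at its end, in the units of the state.
- r.state(): the state, without advancing time (a new reading comes with each control period).
- r.read_camera(name): name is "scene" or "top"; returns the picture (480x640x3 uint8, red, green, blue); there is no depth.
- r.calibration(name): a dict with "fx", "fy", "cx", "cy" (pixels), "k1" (the pictures are not rectified: a ray, as slopes to the right and down, at radius r is drawn at 1 + k1 r^2 times it, then the intrinsics apply), "rvec" (rotation vector, rad) and "tvec" (3), from world to camera coordinates, as OpenCV has them. Camera axes: x right, y down, z forward; pixel columns grow to the right and rows downward; lengths in mm; the calibration is good to about 2 mm. A picture is of the moment at which its call begins. calibration takes no time and is no camera call.
- r.close_job(): hands the job in, once; it reports no verdict.
The state is a dict: "time": time; "q": joint angles; "joint_velocities": joint speeds; "effort": joint torques, N m; "ee_pos": TCP position; "tool_rot": TCP orientation; "wrist_force": force on the tool from outside, world axes, zero at the start; "wrist_torque": the same for the moment, N m; "finger_gap": finger opening in mm.
Only numpy, scipy, OpenCV 4.12 (cv2) and the standard library are available. Lean on these libraries where they do the work, as an engineer would, in place of code of your own. Each camera call takes 0.05 s, during which the arm holds its last target. There are 200 camera calls.

## Working session

There is one attempt and no reset: what is moved stays moved. The work goes in short steps, Python scripts to look and compute and a shell command to move; the robot and the scene stay as the last step left them, time stands still between calls to the robot, and variables do not carry over. Pictures are saved under pics/ and viewed, about 12 in all and at most 16, crops included, and the job is handed in when it is done.

```bash
ls; mkdir -p pics
cat > h.py <<'E'
import cv2, numpy as np
from workcell import r
def snap(cam,name):
    im=r.read_camera(cam); cv2.imwrite(f'pics/{name}.png',im[:,:,::-1]); return im
def crop(src,x0,y0,x1,y1,k,name):
    im=cv2.imread(f'pics/{src}.png')[y0:y1,x0:x1]; cv2.imwrite(f'pics/{name}.png',cv2.resize(im,None,fx=k,fy=k,interpolation=cv2.INTER_CUBIC))
def w(cam,px,z):
    c=r.calibration(cam); px=np.array(px,float).reshape(-1,2)
    d=np.c_[(px[:,0]-c['cx'])/c['fx'],(px[:,1]-c['cy'])/c['fy']]
    u=d.copy()
    for _ in range(20): u=d/(1+c['k1']*(u**2).sum(1,keepdims=True))
    R=cv2.Rodrigues(np.array(c['rvec'],float))[0]; t=np.array(c['tvec'],float)
    o=-R.T@t; v=np.c_[u,np.ones(len(u))]@R
    return o+v*((z-o[2])/v[:,2])[:,None]
def p(cam,X):
    c=r.calibration(cam); X=np.array(X,float).reshape(-1,3)
    R=cv2.Rodrigues(np.array(c['rvec'],float))[0]; q=X@R.T+np.array(c['tvec'],float)
    u=q[:,:2]/q[:,2:]; u=u*(1+c['k1']*(u**2).sum(1,keepdims=True))
    return u*[c['fx'],c['fy']]+[c['cx'],c['cy']]
E
python3 - <<'E'
from h import *
snap('top','t0');snap('scene','s0');print(r.state());
for c in('top','scene'):print(r.calibration(c))
E
```

```text
pics
{'time': 0.1, 'q': array([-1.20405884e+00,  2.13295430e-01, -3.49799878e-02,  1.32346390e+00,
       -1.02450403e-05,  1.57079135e+00]), 'joint_velocities': array([ 0.00104381, -0.00206978,  0.00171313, -0.00037272,  0.0014329 ,
        0.00038441]), 'effort': array([-9.06261630e-04, -6.87249112e+01,  4.87805092e+01,  1.22303676e-02,
       -1.76577478e-04, -3.39756127e-05]), 'ee_pos': array([ 179.1804144 , -466.4854931 ,  230.87788096]), 'tool_rot': array([ 0.58251304,  0.4006304 ,  0.58306671, -0.40025875]), 'wrist_force': array([ 0.69410143, -0.69422718, -0.48918654]), 'wrist_torque': array([ 0.04654069,  0.0109831 , -0.00060937]), 'finger_gap': 85.33675775759865}
{'fx': 463.4359315255906, 'fy': 463.4359315255906, 'cx': 321.9761809566157, 'cy': 237.73569171222218, 'k1': 0.018228595922077682, 'rvec': array([ 2.17091293, -2.21978149,  0.02981375]), 'tvec': array([  2.82480447, 464.55619742, 968.47486786])}
{'fx': 530.7812176114845, 'fy': 530.7812176114845, 'cx': 321.2058026736426, 'cy': 243.25113143759887, 'k1': 0.023828817675863635, 'rvec': array([ 1.83932118,  1.49409864, -0.72649689]), 'tvec': array([-107.61981546, -259.16147244, 1510.43737283])}
```

View pics/t0.png

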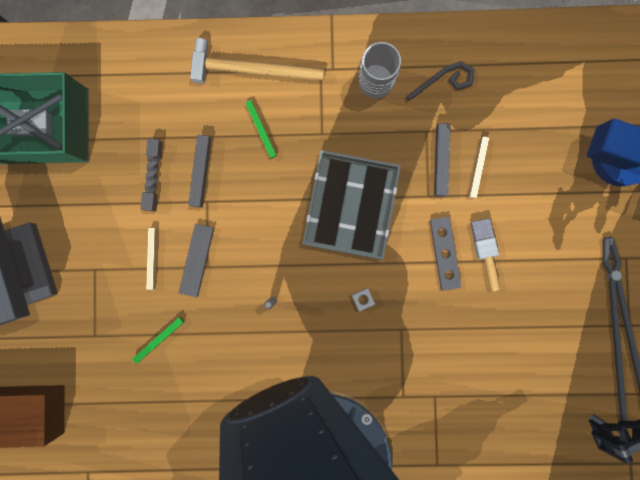

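View pics/s0.png

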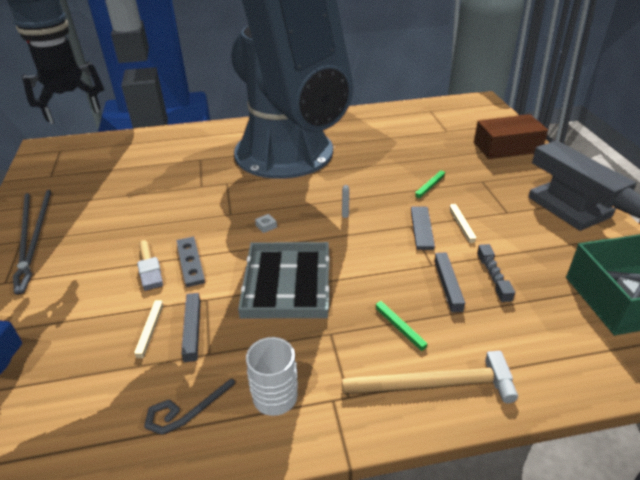

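Top view, candidates:
- **Square bars:** (200,171) and (443,160). The look-alike is the twisted bar at (151,174).
- **Flat bar:** (197,260). The look-alike is the drilled bar at (445,252).
- **Sticks:** (152,258) and (480,167). The look-alikes are the green sticks at (261,128) and (158,340), and the brush at (487,250).

The tray is at (351,205). I'll fit box models to the silhouettes and check them in close crops.

```bash
cat >> h.py <<'E'
from scipy.optimize import minimize
def box(x,y,a,L,W,z0,z1):
    c,s=np.cos(a),np.sin(a)
    return np.array([[x+c*i*L/2-s*j*W/2,y+s*i*L/2+c*j*W/2,z] for z in(z0,z1) for i,j in((-1,-1),(1,-1),(1,1),(-1,1))])
def sil(P,x0,y0,w_,h_,k=4):
    m=np.zeros((h_*k,w_*k),np.uint8)
    q=(p('top',P)-[x0,y0]+.5)*k-.5
    cv2.fillConvexPoly(m,cv2.convexHull((q*16).round().astype(np.int32)),255,shift=4)
    return cv2.resize(m,(w_,h_),interpolation=cv2.INTER_AREA)/255.
def fit(mask,g,L,W,z0,z1,pad=70):
    x,y,a=g; u,v=p('top',[[x,y,z0]])[0].astype(int); x0,y0=max(u-pad,0),max(v-pad,0)
    M=mask[y0:y0+2*pad,x0:x0+2*pad].astype(float)
    f=lambda t:np.abs(sil(box(t[0],t[1],t[2]/100,L,W,z0,z1),x0,y0,M.shape[1],M.shape[0])-M).sum()
    s=np.array([x,y,a*100])
    b=minimize(f,s,method='Nelder-Mead',options=dict(initial_simplex=[s,s+[9,0,0],s+[0,9,0],s+[0,0,9]]))
    return np.r_[b.x[:2],b.x[2]/100],b.fun
def comp(mask,px):
    n,l=cv2.connectedComponents(mask.astype(np.uint8),connectivity=4); return (l==l[px[1],px[0]]) if l[px[1],px[0]] else None
E
cat > m0.py <<'E'
from h import *
im=cv2.imread('pics/t0.png'); hsv=cv2.cvtColor(im,cv2.COLOR_BGR2HSV)
steel=hsv[...,1]<95; wood=(hsv[...,1]<135)&(hsv[...,2]>185)
c=r.calibration('top');R=cv2.Rodrigues(c['rvec'])[0];print('cam',-R.T@c['tvec'])
big=im.copy()
big=cv2.resize(im,None,fx=4,fy=4,interpolation=cv2.INTER_CUBIC)
for n,px,m,L,W,H in[('sqL',(200,171),steel,150,25,25),('sqR',(443,160),steel,150,25,25),('flat',(197,260),steel,150,40,12),('drill',(438,240),steel,150,40,12),('twist',(150,202),steel,150,25,25),('stL',(152,258),wood,130,14,14),('stR',(480,167),wood,130,14,14),('tray',(324,190),steel,200,170,25)]:
    if n=='tray': M=np.zeros(steel.shape,bool);M[140:265,295:405]=(steel)[140:265,295:405]; M=comp(M,(348,184));M=cv2.morphologyEx(M.astype(np.uint8),cv2.MORPH_CLOSE,np.ones((25,25)))>0
    else: M=comp(m,px)
    if M is None: print(n,'none',hsv[px[1],px[0]]);continue
    ys,xs=np.nonzero(M); (cx,cy),_,_=cv2.minAreaRect(np.c_[xs,ys].astype(np.float32))
    X=w('top',[(cx,cy)],H/2)[0]; d=np.linalg.eigh(np.cov(np.c_[xs,ys].T))[1][:,1]; Y=w('top',[(cx+d[0]*9,cy+d[1]*9)],H/2)[0]-X
    a=np.arctan2(Y[1],Y[0]); a=(a+np.pi/2)%np.pi-np.pi/2
    t,e=fit(M,(X[0],X[1],a),L,W,0,H)
    print(n,t.round(3),'err',round(e,1),'area',M.sum())
    q=(p('top',box(*t,L,W,0,H))+.5)*4-.5
    cv2.polylines(big,[q[4:].round().astype(int)],1,(0,0,255),1)
A=big[115*4:300*4,130*4:225*4];B=big[115*4:300*4,405*4:500*4];T=big[140*4:270*4,295*4:405*4]
o=np.hstack([A,B]);cv2.imwrite('pics/c1.png',cv2.resize(o,None,fx=.8,fy=.8));cv2.imwrite('pics/c2.png',T)
E
python3 m0.py
```

```text
cam [425.83113441 -19.08757907 985.93484524]
sqL [ 6.11369e+02  2.48927e+02 -1.41000e-01] err 80.1 area 1041
sqR [ 6.22712e+02 -2.63333e+02 -5.80000e-02] err 72.8 area 1033
flat [ 4.24215e+02  2.60205e+02 -2.48000e-01] err 77.0 area 1413
drill [ 4.26836e+02 -2.65419e+02  1.32000e-01] err 188.3 area 1350
twist [ 6.05853e+02  3.50728e+02 -1.01000e-01] err 265.0 area 943
stL [ 4.28926e+02  3.57540e+02 -4.40000e-02] err 142.1 area 446
stR [ 6.05127e+02 -3.43091e+02 -2.39000e-01] err 113.4 area 439
tray [ 5.31833e+02 -6.97960e+01 -2.12000e-01] err 162.5 area 8070
```

View pics/c1.png

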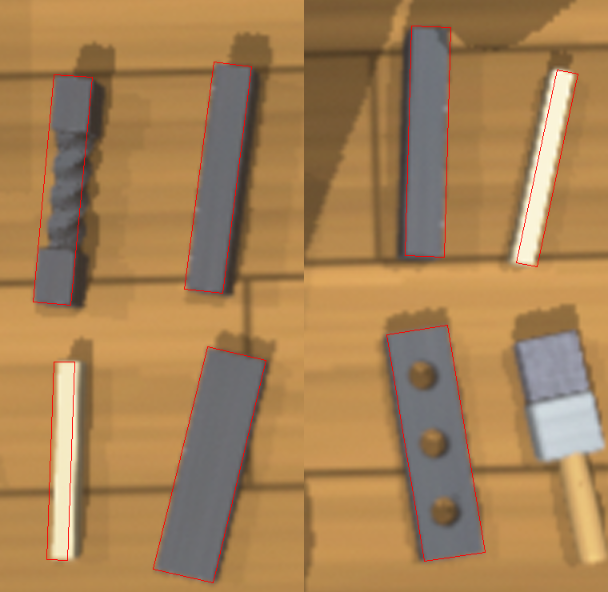

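View pics/c2.png

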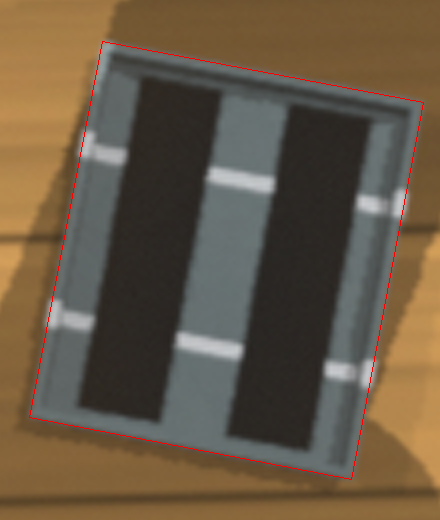

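The crops confirm the choices: the twisted bar is top left in the left crop, and the drilled bar is in the right crop. The fitted outlines match to about 1–2 mm. The tray is at (532,-70) with yaw -0.212. First I'll move towards the right square bar.

```bash
python3 -m pendant '[{"hand":1,"tx":3.4,"ty":1.6,"rz":-0.04},{"hand":1,"tx":3.4,"ty":1.6,"rz":-0.04},{"hand":1,"tx":3.4,"ty":1.6,"rz":-0.04},{"hand":1,"tx":3.4,"ty":1.6,"rz":-0.04},{"hand":1,"tx":3.4,"ty":1.6,"rz":-0.04},{"hand":1,"tx":3.4,"ty":1.6,"rz":-0.04},{"hand":1,"tx":3.4,"ty":1.6,"rz":-0.04},{"hand":1,"tx":3.4,"ty":1.6,"rz":-0.04},{"hand":1,"tx":3.4,"ty":1.6,"rz":-0.04},{"hand":1,"tx":3.4,"ty":1.6,"rz":-0.04}]' 60
cat > st.py <<'E'
from h import *
from scipy.spatial.transform import Rotation as Ro
import sys
s=r.state(); q=s['tool_rot']; M=Ro.from_quat(q[[1,2,3,0]]).as_matrix()
print('t',round(s['time'],2),'pos',s['ee_pos'].round(1),'q',s['q'].round(2),'jaw',round(np.arctan2(M[1,2],M[0,2]),3),'xax',M[:,0].round(3),'F',s['wrist_force'].round(1),'gap',round(s['finger_gap'],1))
E
python3 st.py
```

```text
t 0.1 pos [ 179.2 -466.5  230.9] q [-1.2   0.21 -0.03  1.32 -0.    1.57] jaw -1.204 xax [-0.     0.001 -1.   ] F [ 0.7 -0.7 -0.5] gap 85.3schema error: expected keys hand, tx, ty, tz, rx, ry, rz
```

```bash
python3 -m pendant '[{"hand":1,"tx":3.4,"ty":1.6,"tz":0,"rx":0,"ry":0,"rz":-0.04},{"hand":1,"tx":3.4,"ty":1.6,"tz":0,"rx":0,"ry":0,"rz":-0.04},{"hand":1,"tx":3.4,"ty":1.6,"tz":0,"rx":0,"ry":0,"rz":-0.04},{"hand":1,"tx":3.4,"ty":1.6,"tz":0,"rx":0,"ry":0,"rz":-0.04},{"hand":1,"tx":3.4,"ty":1.6,"tz":0,"rx":0,"ry":0,"rz":-0.04},{"hand":1,"tx":3.4,"ty":1.6,"tz":0,"rx":0,"ry":0,"rz":-0.04},{"hand":1,"tx":3.4,"ty":1.6,"tz":0,"rx":0,"ry":0,"rz":-0.04},{"hand":1,"tx":3.4,"ty":1.6,"tz":0,"rx":0,"ry":0,"rz":-0.04},{"hand":1,"tx":3.4,"ty":1.6,"tz":0,"rx":0,"ry":0,"rz":-0.04},{"hand":1,"tx":3.4,"ty":1.6,"tz":0,"rx":0,"ry":0,"rz":-0.04}]' 60
python3 st.py
```

```text
time: 0.93
ee_pos: [520.7, -305.4, 231.0]
tool_rot: [-0.491, -0.509, -0.491, 0.509]
wrist_force: [1.3, -0.2, 0.8]
finger_gap: 85.3
t 0.93 pos [ 520.7 -305.4  231. ] q [-0.53  0.44  0.27  1.41 -0.    2.65] jaw -1.606 xax [-0.  0. -1.] F [ 1.3 -0.2  0.8] gap 85.3
```

```bash
python3 -m pendant '[{"hand":1,"tx":1.02,"ty":0.42,"tz":0,"rx":0,"ry":0,"rz":0.125},{"hand":1,"tx":1.02,"ty":0.42,"tz":0,"rx":0,"ry":0,"rz":0.125},{"hand":1,"tx":1.02,"ty":0.42,"tz":0,"rx":0,"ry":0,"rz":0.125},{"hand":1,"tx":1.02,"ty":0.42,"tz":0,"rx":0,"ry":0,"rz":0.125},{"hand":1,"tx":1.02,"ty":0.42,"tz":0,"rx":0,"ry":0,"rz":0.125},{"hand":1,"tx":1.02,"ty":0.42,"tz":0,"rx":0,"ry":0,"rz":0.125},{"hand":1,"tx":1.02,"ty":0.42,"tz":0,"rx":0,"ry":0,"rz":0.125},{"hand":1,"tx":1.02,"ty":0.42,"tz":0,"rx":0,"ry":0,"rz":0.125},{"hand":1,"tx":1.02,"ty":0.42,"tz":0,"rx":0,"ry":0,"rz":0.125},{"hand":1,"tx":1.02,"ty":0.42,"tz":0,"rx":0,"ry":0,"rz":0.125}]' >/dev/null
python3 -m pendant '[{"hand":1,"tx":0,"ty":0,"tz":-1,"rx":0,"ry":0,"rz":0.125},{"hand":1,"tx":0,"ty":0,"tz":-1,"rx":0,"ry":0,"rz":0.125},{"hand":1,"tx":0,"ty":0,"tz":-1,"rx":0,"ry":0,"rz":0.125},{"hand":1,"tx":0,"ty":0,"tz":-1,"rx":0,"ry":0,"rz":0.125},{"hand":1,"tx":0,"ty":0,"tz":-1,"rx":0,"ry":0,"rz":0.125},{"hand":1,"tx":0,"ty":0,"tz":-1,"rx":0,"ry":0,"rz":0.125},{"hand":1,"tx":0,"ty":0,"tz":-1,"rx":0,"ry":0,"rz":0.125},{"hand":1,"tx":0,"ty":0,"tz":-1,"rx":0,"ry":0,"rz":0.125},{"hand":1,"tx":0,"ty":0,"tz":-1,"rx":0,"ry":0,"rz":0.125},{"hand":1,"tx":0,"ty":0,"tz":-1,"rx":0,"ry":0,"rz":0.125}]' >/dev/null
python3 -m pendant '[{"hand":1,"tx":0,"ty":0,"tz":-1,"rx":0,"ry":0,"rz":0.124},{"hand":1,"tx":0,"ty":0,"tz":-1,"rx":0,"ry":0,"rz":0.124},{"hand":1,"tx":0,"ty":0,"tz":-1,"rx":0,"ry":0,"rz":0.124},{"hand":1,"tx":0,"ty":0,"tz":-1,"rx":0,"ry":0,"rz":0.124},{"hand":1,"tx":0,"ty":0,"tz":-1,"rx":0,"ry":0,"rz":0.124},{"hand":0.6,"tx":0,"ty":0,"tz":-1,"rx":0,"ry":0,"rz":0},{"hand":0.6,"tx":0,"ty":0,"tz":-1,"rx":0,"ry":0,"rz":0},{"hand":0.6,"tx":0,"ty":0,"tz":0,"rx":0,"ry":0,"rz":0},{"hand":0.6,"tx":0,"ty":0,"tz":0,"rx":0,"ry":0,"rz":0},{"hand":0.6,"tx":0,"ty":0,"tz":0,"rx":0,"ry":0,"rz":0}]' 
python3 st.py; python3 -c "
from h import *
snap('top','t1');crop('t1',380,80,520,240,3.5,'t1c')"
```

```text
time: 3.43
ee_pos: [621.5, -264.8, 61.7]
tool_rot: [0.514, -0.486, 0.514, 0.485]
wrist_force: [0.5, -0.3, 0.6]
finger_gap: 68.4
t 3.43 pos [ 621.5 -264.8   61.7] q [-0.4   0.65  0.19  1.11  0.   -0.35] jaw 1.514 xax [ 0. -0. -1.] F [ 0.5 -0.3  0.6] gap 68.4
```

View pics/t1c.png

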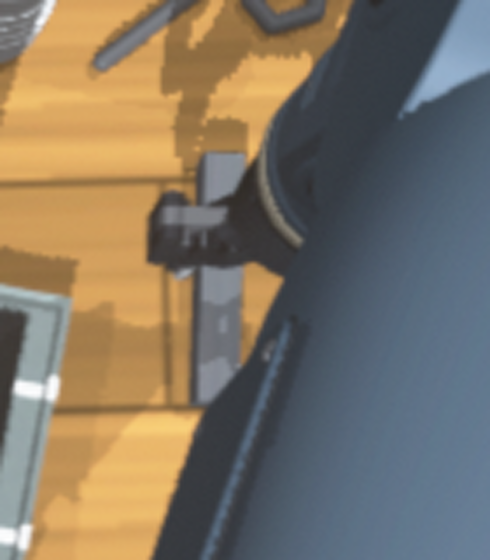

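The crop shows the left finger at about (180,230) beside the bar, with the bar between the jaws, so it is aligned. Descending and gripping.

```bash
python3 -m pendant '[{"hand":0.6,"tx":0.1,"ty":0.15,"tz":-2,"rx":0,"ry":0,"rz":0},{"hand":0.6,"tx":0,"ty":0,"tz":-2,"rx":0,"ry":0,"rz":0},{"hand":0.6,"tx":0,"ty":0,"tz":-1.2,"rx":0,"ry":0,"rz":0},{"hand":0.6,"tx":0,"ty":0,"tz":-0.5,"rx":0,"ry":0,"rz":0},{"hand":-1,"tx":0,"ty":0,"tz":0,"rx":0,"ry":0,"rz":0},{"hand":-1,"tx":0,"ty":0,"tz":0,"rx":0,"ry":0,"rz":0},{"hand":-1,"tx":0,"ty":0,"tz":0,"rx":0,"ry":0,"rz":0},{"hand":-1,"tx":0,"ty":0,"tz":0,"rx":0,"ry":0,"rz":0},{"hand":-1,"tx":0,"ty":0,"tz":0,"rx":0,"ry":0,"rz":0},{"hand":-1,"tx":0,"ty":0,"tz":0,"rx":0,"ry":0,"rz":0}]' 80; python3 st.py
python3 -m pendant '[{"hand":-1,"tx":0,"ty":0,"tz":0,"rx":0,"ry":0,"rz":0},{"hand":-1,"tx":0,"ty":0,"tz":0,"rx":0,"ry":0,"rz":0},{"hand":-1,"tx":0,"ty":0,"tz":0,"rx":0,"ry":0,"rz":0},{"hand":-1,"tx":0,"ty":0,"tz":0.5,"rx":0,"ry":0,"rz":0},{"hand":-1,"tx":0,"ty":0,"tz":1,"rx":0,"ry":0,"rz":0},{"hand":-1,"tx":0,"ty":0,"tz":2,"rx":0,"ry":0,"rz":0},{"hand":-1,"tx":0,"ty":0,"tz":2,"rx":0,"ry":0,"rz":0},{"hand":-1,"tx":0,"ty":0,"tz":1.5,"rx":0,"ry":0,"rz":0},{"hand":-1,"tx":0,"ty":0,"tz":1,"rx":0,"ry":0,"rz":0},{"hand":-1,"tx":0,"ty":0,"tz":0,"rx":0,"ry":0,"rz":0}]'; python3 st.py
```

```text
time: 4.32
ee_pos: [623.1, -263.3, 5.9]
tool_rot: [0.514, -0.487, 0.513, 0.486]
wrist_force: [-1.5, 2.0, 7.5]
finger_gap: 23.4
t 4.32 pos [ 623.1 -263.3    5.9] q [-0.4   0.69  0.12  1.    0.   -0.35] jaw 1.516 xax [ 0.002 -0.    -1.   ] F [-1.5  2.   7.5] gap 23.4
time: 5.15
ee_pos: [623.4, -263.7, 87.1]
tool_rot: [0.514, -0.487, 0.513, 0.485]
wrist_force: [2.0, -0.2, -8.2]
finger_gap: 23.4
t 5.15 pos [ 623.4 -263.7   87.1] q [-0.4   0.63  0.23  1.17 -0.   -0.35] jaw 1.516 xax [ 0.003 -0.001 -1.   ] F [ 2.  -0.2 -8.2] gap 23.4
```

Held: gap 23.4 mm and about 8 N of weight. Carrying it to the -40 strip at (523.4,-108.9).

```bash
python3 -m pendant '[{"hand":-1,"tx":-1,"ty":1.55,"tz":0,"rx":0,"ry":0,"rz":-0.0157},{"hand":-1,"tx":-1,"ty":1.55,"tz":0,"rx":0,"ry":0,"rz":-0.0157},{"hand":-1,"tx":-1,"ty":1.55,"tz":0,"rx":0,"ry":0,"rz":-0.0157},{"hand":-1,"tx":-1,"ty":1.55,"tz":0,"rx":0,"ry":0,"rz":-0.0157},{"hand":-1,"tx":-1,"ty":1.55,"tz":0,"rx":0,"ry":0,"rz":-0.0157},{"hand":-1,"tx":-1,"ty":1.55,"tz":0,"rx":0,"ry":0,"rz":-0.0157},{"hand":-1,"tx":-1,"ty":1.55,"tz":0,"rx":0,"ry":0,"rz":-0.0157},{"hand":-1,"tx":-1,"ty":1.55,"tz":0,"rx":0,"ry":0,"rz":-0.0157},{"hand":-1,"tx":-1,"ty":1.55,"tz":0,"rx":0,"ry":0,"rz":-0.0157},{"hand":-1,"tx":-1,"ty":1.55,"tz":0,"rx":0,"ry":0,"rz":-0.0157}]'; python3 st.py;python3 -m pendant '[{"hand":-1,"tx":0,"ty":0,"tz":0,"rx":0,"ry":0,"rz":0},{"hand":-1,"tx":0,"ty":0,"tz":0,"rx":0,"ry":0,"rz":0},{"hand":-1,"tx":0,"ty":0,"tz":0,"rx":0,"ry":0,"rz":0},{"hand":-1,"tx":0,"ty":0,"tz":-0.5,"rx":0,"ry":0,"rz":0},{"hand":-1,"tx":0,"ty":0,"tz":-1,"rx":0,"ry":0,"rz":0},{"hand":-1,"tx":0,"ty":0,"tz":-1,"rx":0,"ry":0,"rz":0},{"hand":-1,"tx":0,"ty":0,"tz":-1,"rx":0,"ry":0,"rz":0},{"hand":-1,"tx":0,"ty":0,"tz":-0.5,"rx":0,"ry":0,"rz":0},{"hand":-1,"tx":0,"ty":0,"tz":0,"rx":0,"ry":0,"rz":0},{"hand":-1,"tx":0,"ty":0,"tz":0,"rx":0,"ry":0,"rz":0}]'>/dev/null; python3 st.py;  python3 -c "
from h import *
snap('scene','s1');crop('s1',180,190,380,360,4,'s1c')"
```

```text
time: 5.98
ee_pos: [521.1, -107.4, 83.5]
tool_rot: [0.55, -0.444, 0.551, 0.444]
wrist_force: [0.9, 0.9, -8.4]
finger_gap: 23.1
t 5.98 pos [ 521.1 -107.4   83.5] q [-0.2   0.35 -0.23  0.99 -0.    0.01] jaw 1.358 xax [-0.001  0.    -1.   ] F [ 0.9  0.9 -8.4] gap 23.1
t 6.82 pos [ 522.  -108.2   43.9] q [-0.2   0.39 -0.28  0.9   0.    0.01] jaw 1.359 xax [-0.001  0.    -1.   ] F [-0.2 -0.5 -7.8] gap 23.2
```

View pics/s1c.png

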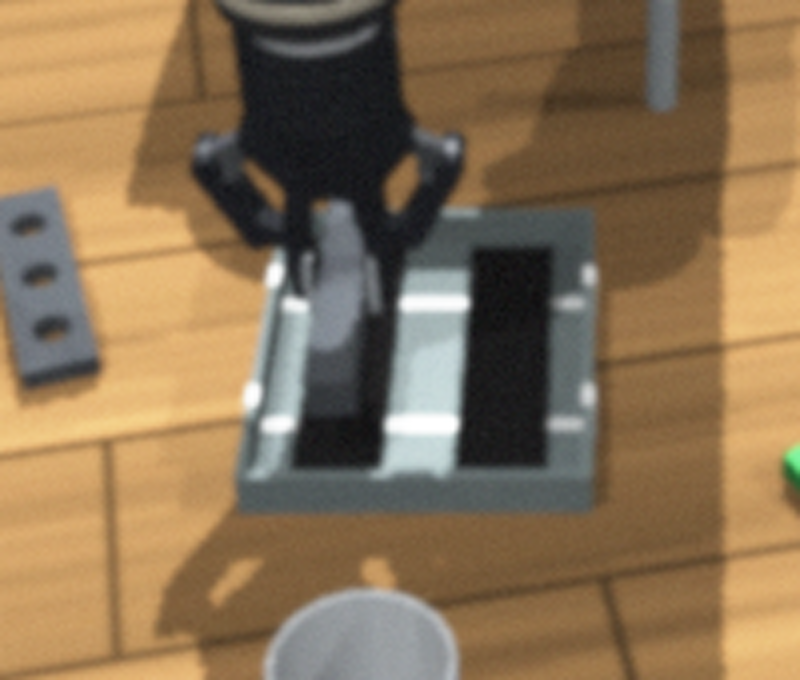

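The crop shows the bar held level over the left strip and aligned with it. Lowering and releasing with a small opening.

```bash
python3 -m pendant '[{"hand":-1,"tx":0.1,"ty":-0.05,"tz":-0.8,"rx":0,"ry":0,"rz":0},{"hand":-1,"tx":0,"ty":0,"tz":-0.8,"rx":0,"ry":0,"rz":0},{"hand":-1,"tx":0,"ty":0,"tz":-0.6,"rx":0,"ry":0,"rz":0},{"hand":-1,"tx":0,"ty":0,"tz":-0.4,"rx":0,"ry":0,"rz":0},{"hand":-1,"tx":0,"ty":0,"tz":-0.3,"rx":0,"ry":0,"rz":0},{"hand":-1,"tx":0,"ty":0,"tz":-0.1,"rx":0,"ry":0,"rz":0},{"hand":-1,"tx":0,"ty":0,"tz":0,"rx":0,"ry":0,"rz":0},{"hand":-1,"tx":0,"ty":0,"tz":0,"rx":0,"ry":0,"rz":0},{"hand":-1,"tx":0,"ty":0,"tz":0,"rx":0,"ry":0,"rz":0},{"hand":-1,"tx":0,"ty":0,"tz":0,"rx":0,"ry":0,"rz":0}]'; python3 st.py
```

```text
time: 7.7
ee_pos: [523.5, -108.8, 14.6]
tool_rot: [0.55, -0.444, 0.55, 0.444]
wrist_force: [-0.4, 0.0, -8.7]
finger_gap: 23.1
t 7.7 pos [ 523.5 -108.8   14.6] q [-0.2   0.42 -0.32  0.83  0.    0.01] jaw 1.359 xax [ 0. -0. -1.] F [-0.4  0.  -8.7] gap 23.1
```

```bash
python3 -m pendant '[{"hand":-1,"tx":0,"ty":0,"tz":-0.1,"rx":0,"ry":0,"rz":0},{"hand":-1,"tx":0,"ty":0,"tz":-0.05,"rx":0,"ry":0,"rz":0},{"hand":-1,"tx":0,"ty":0,"tz":0,"rx":0,"ry":0,"rz":0},{"hand":-0.1,"tx":0,"ty":0,"tz":0,"rx":0,"ry":0,"rz":0},{"hand":-0.1,"tx":0,"ty":0,"tz":0,"rx":0,"ry":0,"rz":0},{"hand":-0.1,"tx":0,"ty":0,"tz":0,"rx":0,"ry":0,"rz":0},{"hand":-0.1,"tx":0,"ty":0,"tz":0.5,"rx":0,"ry":0,"rz":0},{"hand":-0.1,"tx":0,"ty":0,"tz":2,"rx":0,"ry":0,"rz":0},{"hand":-0.1,"tx":0,"ty":0,"tz":3,"rx":0,"ry":0,"rz":0},{"hand":-0.1,"tx":0,"ty":0,"tz":3,"rx":0,"ry":0,"rz":0}]'; python3 st.py
python3 -m pendant '[{"hand":0.6,"tx":0.88,"ty":3.58,"tz":0,"rx":0,"ry":0,"rz":0.007},{"hand":0.6,"tx":0.88,"ty":3.58,"tz":0,"rx":0,"ry":0,"rz":0.007},{"hand":0.6,"tx":0.88,"ty":3.58,"tz":0,"rx":0,"ry":0,"rz":0.007},{"hand":0.6,"tx":0.88,"ty":3.58,"tz":0,"rx":0,"ry":0,"rz":0.007},{"hand":0.6,"tx":0.88,"ty":3.58,"tz":0,"rx":0,"ry":0,"rz":0.007},{"hand":0.6,"tx":0.88,"ty":3.58,"tz":0,"rx":0,"ry":0,"rz":0.007},{"hand":0.6,"tx":0.88,"ty":3.58,"tz":0,"rx":0,"ry":0,"rz":0.007},{"hand":0.6,"tx":0.88,"ty":3.58,"tz":0,"rx":0,"ry":0,"rz":0.007},{"hand":0.6,"tx":0.88,"ty":3.58,"tz":0,"rx":0,"ry":0,"rz":0.007},{"hand":0.6,"tx":0.88,"ty":3.58,"tz":0,"rx":0,"ry":0,"rz":0.007}]'; python3 st.py
python3 -c "
from h import *
snap('top','t2')"
```

```text
time: 8.53
ee_pos: [522.7, -108.6, 98.9]
tool_rot: [0.55, -0.444, 0.55, 0.445]
wrist_force: [0.9, -0.6, 0.4]
finger_gap: 38.6
t 8.53 pos [ 522.7 -108.6   98.9] q [-0.2   0.34 -0.2   1.03 -0.    0.01] jaw 1.359 xax [-0.001  0.    -1.   ] F [ 0.9 -0.6  0.4] gap 38.6
time: 9.37
ee_pos: [611.5, 251.3, 98.5]
tool_rot: [0.534, -0.464, 0.534, 0.463]
wrist_force: [0.9, -0.0, 0.2]
finger_gap: 68.4
t 9.37 pos [611.5 251.3  98.5] q [0.39 0.6  0.2  1.17 0.   0.53] jaw 1.429 xax [ 0.001  0.    -1.   ] F [ 0.9 -0.   0.2] gap 68.4
```

View pics/t2.png

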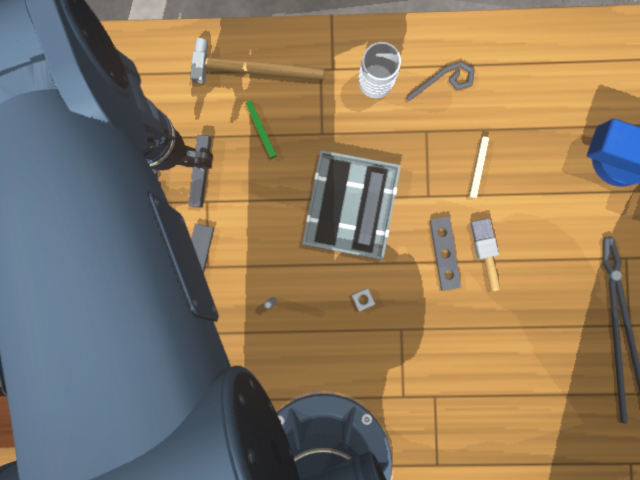

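The picture shows the bar lying centred on the right strip at (370,209), and the gripper over the left square bar at (200,160). Descending and gripping.

```bash
python3 -m pendant '[{"hand":0.6,"tx":0,"ty":0,"tz":-2.5,"rx":0,"ry":0,"rz":0},{"hand":0.6,"tx":0,"ty":0,"tz":-2.5,"rx":0,"ry":0,"rz":0},{"hand":0.6,"tx":0,"ty":0,"tz":-2.5,"rx":0,"ry":0,"rz":0},{"hand":0.6,"tx":0,"ty":0,"tz":-1.3,"rx":0,"ry":0,"rz":0},{"hand":0.6,"tx":0,"ty":0,"tz":-0.5,"rx":0,"ry":0,"rz":0},{"hand":-1,"tx":0,"ty":0,"tz":0,"rx":0,"ry":0,"rz":0},{"hand":-1,"tx":0,"ty":0,"tz":0,"rx":0,"ry":0,"rz":0},{"hand":-1,"tx":0,"ty":0,"tz":0,"rx":0,"ry":0,"rz":0},{"hand":-1,"tx":0,"ty":0,"tz":0,"rx":0,"ry":0,"rz":0},{"hand":-1,"tx":0,"ty":0,"tz":0,"rx":0,"ry":0,"rz":0}]' 80; python3 st.py
python3 -m pendant '[{"hand":-1,"tx":0,"ty":0,"tz":0,"rx":0,"ry":0,"rz":0},{"hand":-1,"tx":0,"ty":0,"tz":0,"rx":0,"ry":0,"rz":0},{"hand":-1,"tx":0,"ty":0,"tz":0,"rx":0,"ry":0,"rz":0},{"hand":-1,"tx":0,"ty":0,"tz":0.5,"rx":0,"ry":0,"rz":0},{"hand":-1,"tx":0,"ty":0,"tz":1,"rx":0,"ry":0,"rz":0},{"hand":-1,"tx":0,"ty":0,"tz":2,"rx":0,"ry":0,"rz":0},{"hand":-1,"tx":0,"ty":0,"tz":2,"rx":0,"ry":0,"rz":0},{"hand":-1,"tx":0,"ty":0,"tz":1.5,"rx":0,"ry":0,"rz":0},{"hand":-1,"tx":0,"ty":0,"tz":1,"rx":0,"ry":0,"rz":0},{"hand":-1,"tx":0,"ty":0,"tz":0,"rx":0,"ry":0,"rz":0}]'; python3 st.py
```

```text
time: 10.25
ee_pos: [612.3, 249.4, 6.7]
tool_rot: [0.535, -0.464, 0.533, 0.463]
wrist_force: [-1.3, -1.0, 8.1]
finger_gap: 23.0
t 10.25 pos [612.3 249.4   6.7] q [ 0.39  0.66  0.06  0.97 -0.    0.53] jaw 1.429 xax [ 0.002  0.001 -1.   ] F [-1.3 -1.   8.1] gap 23.0
time: 11.08
ee_pos: [612.5, 249.8, 87.7]
tool_rot: [0.535, -0.464, 0.533, 0.463]
wrist_force: [0.5, 0.5, -6.2]
finger_gap: 23.3
t 11.08 pos [612.5 249.8  87.7] q [0.39 0.6  0.17 1.14 0.   0.53] jaw 1.429 xax [ 0.003  0.001 -1.   ] F [ 0.5  0.5 -6.2] gap 23.3
```

```bash
python3 -m pendant '[{"hand":-1,"tx":-0.72,"ty":-2.8,"tz":0,"rx":0,"ry":0,"rz":-0.007},{"hand":-1,"tx":-0.72,"ty":-2.8,"tz":0,"rx":0,"ry":0,"rz":-0.007},{"hand":-1,"tx":-0.72,"ty":-2.8,"tz":0,"rx":0,"ry":0,"rz":-0.007},{"hand":-1,"tx":-0.72,"ty":-2.8,"tz":0,"rx":0,"ry":0,"rz":-0.007},{"hand":-1,"tx":-0.72,"ty":-2.8,"tz":0,"rx":0,"ry":0,"rz":-0.007},{"hand":-1,"tx":-0.72,"ty":-2.8,"tz":0,"rx":0,"ry":0,"rz":-0.007},{"hand":-1,"tx":-0.72,"ty":-2.8,"tz":0,"rx":0,"ry":0,"rz":-0.007},{"hand":-1,"tx":-0.72,"ty":-2.8,"tz":0,"rx":0,"ry":0,"rz":-0.007},{"hand":-1,"tx":-0.72,"ty":-2.8,"tz":0,"rx":0,"ry":0,"rz":-0.007},{"hand":-1,"tx":-0.72,"ty":-2.8,"tz":0,"rx":0,"ry":0,"rz":-0.007}]'>/dev/null; python3 st.py
python3 -m pendant '[{"hand":-1,"tx":0,"ty":0,"tz":0,"rx":0,"ry":0,"rz":0},{"hand":-1,"tx":0,"ty":0,"tz":0,"rx":0,"ry":0,"rz":0},{"hand":-1,"tx":0,"ty":0,"tz":-0.5,"rx":0,"ry":0,"rz":0},{"hand":-1,"tx":0,"ty":0,"tz":-1,"rx":0,"ry":0,"rz":0},{"hand":-1,"tx":0,"ty":0,"tz":-1,"rx":0,"ry":0,"rz":0},{"hand":-1,"tx":0,"ty":0,"tz":-1,"rx":0,"ry":0,"rz":0},{"hand":-1,"tx":0,"ty":0,"tz":-0.5,"rx":0,"ry":0,"rz":0},{"hand":-1,"tx":0,"ty":0,"tz":0,"rx":0,"ry":0,"rz":0},{"hand":-1,"tx":0,"ty":0,"tz":0,"rx":0,"ry":0,"rz":0},{"hand":-1,"tx":0,"ty":0,"tz":0,"rx":0,"ry":0,"rz":0}]'; python3 st.py
```

```text
t 11.92 pos [538.2 -31.9  84.1] q [-0.06  0.37 -0.21  1.    0.    0.15] jaw 1.359 xax [-0.001  0.    -1.   ] F [ 0.6 -0.7 -5.5] gap 23.7
time: 12.75
ee_pos: [539.6, -30.7, 45.1]
tool_rot: [0.55, -0.444, 0.55, 0.444]
wrist_force: [-0.0, 0.1, -6.1]
finger_gap: 23.3
t 12.75 pos [539.6 -30.7  45.1] q [-0.06  0.4  -0.26  0.91  0.    0.15] jaw 1.359 xax [ 0. -0. -1.] F [-0.   0.1 -6.1] gap 23.3
```

```bash
python3 -m pendant '[{"hand":-1,"tx":0.05,"ty":0,"tz":-0.8,"rx":0,"ry":0,"rz":0},{"hand":-1,"tx":0,"ty":0,"tz":-0.8,"rx":0,"ry":0,"rz":0},{"hand":-1,"tx":0,"ty":0,"tz":-0.6,"rx":0,"ry":0,"rz":0},{"hand":-1,"tx":0,"ty":0,"tz":-0.4,"rx":0,"ry":0,"rz":0},{"hand":-1,"tx":0,"ty":0,"tz":-0.3,"rx":0,"ry":0,"rz":0},{"hand":-1,"tx":0,"ty":0,"tz":-0.15,"rx":0,"ry":0,"rz":0},{"hand":-1,"tx":0,"ty":0,"tz":-0.1,"rx":0,"ry":0,"rz":0},{"hand":-1,"tx":0,"ty":0,"tz":0,"rx":0,"ry":0,"rz":0},{"hand":-1,"tx":0,"ty":0,"tz":0,"rx":0,"ry":0,"rz":0},{"hand":-1,"tx":0,"ty":0,"tz":0,"rx":0,"ry":0,"rz":0}]' >/dev/null; python3 st.py
python3 -m pendant '[{"hand":-0.1,"tx":0,"ty":0,"tz":0,"rx":0,"ry":0,"rz":0},{"hand":-0.1,"tx":0,"ty":0,"tz":0,"rx":0,"ry":0,"rz":0},{"hand":-0.1,"tx":0,"ty":0,"tz":0,"rx":0,"ry":0,"rz":0},{"hand":-0.1,"tx":0,"ty":0,"tz":0,"rx":0,"ry":0,"rz":0},{"hand":-0.1,"tx":0,"ty":0,"tz":0.5,"rx":0,"ry":0,"rz":0},{"hand":-0.1,"tx":0,"ty":0,"tz":2,"rx":0,"ry":0,"rz":0},{"hand":-0.1,"tx":0,"ty":0,"tz":3,"rx":0,"ry":0,"rz":0},{"hand":-0.1,"tx":0,"ty":0,"tz":3,"rx":0,"ry":0,"rz":0},{"hand":-0.1,"tx":0,"ty":0,"tz":0,"rx":0,"ry":0,"rz":0},{"hand":-0.1,"tx":0,"ty":0,"tz":0,"rx":0,"ry":0,"rz":0}]' >/dev/null; python3 st.py
python3 -m pendant '[{"hand":0.4,"tx":0.65,"ty":-3.12,"tz":0,"rx":0,"ry":0,"rz":-0.0027},{"hand":0.4,"tx":0.65,"ty":-3.12,"tz":0,"rx":0,"ry":0,"rz":-0.0027},{"hand":0.4,"tx":0.65,"ty":-3.12,"tz":0,"rx":0,"ry":0,"rz":-0.0027},{"hand":0.4,"tx":0.65,"ty":-3.12,"tz":0,"rx":0,"ry":0,"rz":-0.0027},{"hand":0.4,"tx":0.65,"ty":-3.12,"tz":0,"rx":0,"ry":0,"rz":-0.0027},{"hand":0.4,"tx":0.65,"ty":-3.12,"tz":0,"rx":0,"ry":0,"rz":-0.0027},{"hand":0.4,"tx":0.65,"ty":-3.12,"tz":0,"rx":0,"ry":0,"rz":-0.0027},{"hand":0.4,"tx":0.65,"ty":-3.12,"tz":0,"rx":0,"ry":0,"rz":-0.0027},{"hand":0.4,"tx":0.65,"ty":-3.12,"tz":0,"rx":0,"ry":0,"rz":-0.0027},{"hand":0.4,"tx":0.65,"ty":-3.12,"tz":0,"rx":0,"ry":0,"rz":-0.0027}]'>/dev/null; python3 st.py
python3 -c "
from h import *
snap('top','t3');crop('t3',290,90,510,270,3.5,'t3c')"
```

```text
t 13.58 pos [539.6 -30.7  13.7] q [-0.06  0.44 -0.3   0.83 -0.    0.15] jaw 1.359 xax [-0. -0. -1.] F [-5.1  0.8  1.3] gap 23.3
t 14.42 pos [541.2 -30.8 100.2] q [-0.06  0.35 -0.18  1.03  0.    0.15] jaw 1.359 xax [ 0.004 -0.    -1.   ] F [-1.4  0.7 -0.4] gap 38.5
t 15.25 pos [ 604.4 -344.1   97.1] q [-0.52  0.68  0.33  1.23  0.   -0.28] jaw 1.332 xax [-0.001  0.001 -1.   ] F [-0.1  0.   0.5] gap 59.8
```

View pics/t3c.png

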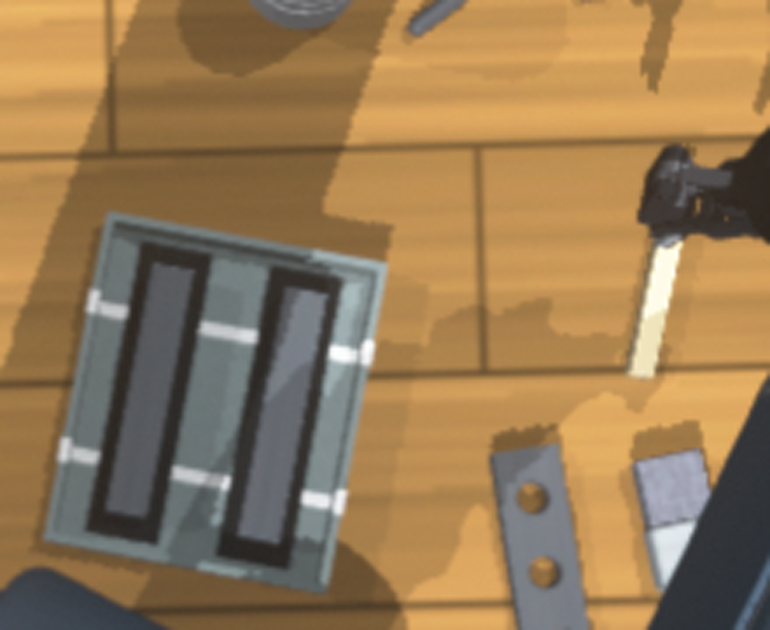

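Both bars lie centred on the strips, and the gripper is over the right-hand stick. Now I'll grasp the stick.

```bash
python3 -m pendant '[{"hand":0.4,"tx":0.05,"ty":0.1,"tz":-2.5,"rx":0,"ry":0,"rz":0},{"hand":0.4,"tx":0,"ty":0,"tz":-2.5,"rx":0,"ry":0,"rz":0},{"hand":0.4,"tx":0,"ty":0,"tz":-2.5,"rx":0,"ry":0,"rz":0},{"hand":0.4,"tx":0,"ty":0,"tz":-1.3,"rx":0,"ry":0,"rz":0},{"hand":0.4,"tx":0,"ty":0,"tz":-0.5,"rx":0,"ry":0,"rz":0},{"hand":0.4,"tx":0,"ty":0,"tz":0,"rx":0,"ry":0,"rz":0},{"hand":-1,"tx":0,"ty":0,"tz":0,"rx":0,"ry":0,"rz":0},{"hand":-1,"tx":0,"ty":0,"tz":0,"rx":0,"ry":0,"rz":0},{"hand":-1,"tx":0,"ty":0,"tz":0,"rx":0,"ry":0,"rz":0},{"hand":-1,"tx":0,"ty":0,"tz":0,"rx":0,"ry":0,"rz":0}]' 30 >/dev/null; python3 st.py
python3 -m pendant '[{"hand":-1,"tx":0,"ty":0,"tz":0,"rx":0,"ry":0,"rz":0},{"hand":-1,"tx":0,"ty":0,"tz":0,"rx":0,"ry":0,"rz":0},{"hand":-1,"tx":0,"ty":0,"tz":0,"rx":0,"ry":0,"rz":0},{"hand":-1,"tx":0,"ty":0,"tz":0.5,"rx":0,"ry":0,"rz":0},{"hand":-1,"tx":0,"ty":0,"tz":2,"rx":0,"ry":0,"rz":0},{"hand":-1,"tx":0,"ty":0,"tz":3,"rx":0,"ry":0,"rz":0},{"hand":-1,"tx":0,"ty":0,"tz":3,"rx":0,"ry":0,"rz":0},{"hand":-1,"tx":0,"ty":0,"tz":1,"rx":0,"ry":0,"rz":0},{"hand":-1,"tx":0,"ty":0,"tz":0,"rx":0,"ry":0,"rz":0},{"hand":-1,"tx":0,"ty":0,"tz":0,"rx":0,"ry":0,"rz":0}]' >/dev/null; python3 st.py
```

```text
t 16.13 pos [ 605.9 -342.     6.4] q [-0.51  0.73  0.19  1.03  0.   -0.28] jaw 1.332 xax [ 0.001 -0.001 -1.   ] F [-3.9  2.1 10.6] gap 12.8
t 16.97 pos [ 605.6 -341.9  100.8] q [-0.51  0.67  0.33  1.23 -0.   -0.28] jaw 1.332 xax [ 0.001 -0.001 -1.   ] F [-0.  -0.6 -0.7] gap 12.8
```

```bash
python3 -m pendant '[{"hand":-1,"tx":-0.3,"ty":2.63,"tz":0,"rx":0,"ry":0,"rz":-0.124},{"hand":-1,"tx":-0.3,"ty":2.63,"tz":0,"rx":0,"ry":0,"rz":-0.124},{"hand":-1,"tx":-0.3,"ty":2.63,"tz":0,"rx":0,"ry":0,"rz":-0.124},{"hand":-1,"tx":-0.3,"ty":2.63,"tz":0,"rx":0,"ry":0,"rz":-0.124},{"hand":-1,"tx":-0.3,"ty":2.63,"tz":0,"rx":0,"ry":0,"rz":-0.124},{"hand":-1,"tx":-0.3,"ty":2.63,"tz":0,"rx":0,"ry":0,"rz":-0.124},{"hand":-1,"tx":-0.3,"ty":2.63,"tz":0,"rx":0,"ry":0,"rz":-0.124},{"hand":-1,"tx":-0.3,"ty":2.63,"tz":0,"rx":0,"ry":0,"rz":-0.124},{"hand":-1,"tx":-0.3,"ty":2.63,"tz":0,"rx":0,"ry":0,"rz":-0.124},{"hand":-1,"tx":-0.3,"ty":2.63,"tz":0,"rx":0,"ry":0,"rz":-0.124}]' >/dev/null; python3 st.py
python3 -m pendant '[{"hand":-1,"tx":0,"ty":0,"tz":0,"rx":0,"ry":0,"rz":-0.1013},{"hand":-1,"tx":0,"ty":0,"tz":0,"rx":0,"ry":0,"rz":-0.1013},{"hand":-1,"tx":0,"ty":0,"tz":0,"rx":0,"ry":0,"rz":-0.1013},{"hand":-1,"tx":0,"ty":0,"tz":-1,"rx":0,"ry":0,"rz":0},{"hand":-1,"tx":0,"ty":0,"tz":-1.5,"rx":0,"ry":0,"rz":0},{"hand":-1,"tx":0,"ty":0,"tz":-1.5,"rx":0,"ry":0,"rz":0},{"hand":-1,"tx":0,"ty":0,"tz":-1,"rx":0,"ry":0,"rz":0},{"hand":-1,"tx":0,"ty":0,"tz":0,"rx":0,"ry":0,"rz":0},{"hand":-1,"tx":0,"ty":0,"tz":0,"rx":0,"ry":0,"rz":0},{"hand":-1,"tx":0,"ty":0,"tz":0,"rx":0,"ry":0,"rz":0}]' >/dev/null; python3 st.py
python3 -c "
from h import *
snap('scene','s2');crop('s2',180,190,380,360,4,'s2c')"
```

```text
t 17.8 pos [574.  -77.4  98.9] q [-0.13  0.43 -0.07  1.07  0.    1.35] jaw 0.086 xax [-0.002  0.    -1.   ] F [-0.1  0.1 -0. ] gap 12.6
t 18.63 pos [575.5 -78.8  50.6] q [-0.14  0.47 -0.14  0.96 -0.    1.65] jaw -0.211 xax [ 0. -0. -1.] F [ 1.  -0.7  0.5] gap 13.1
```

View pics/s2c.png

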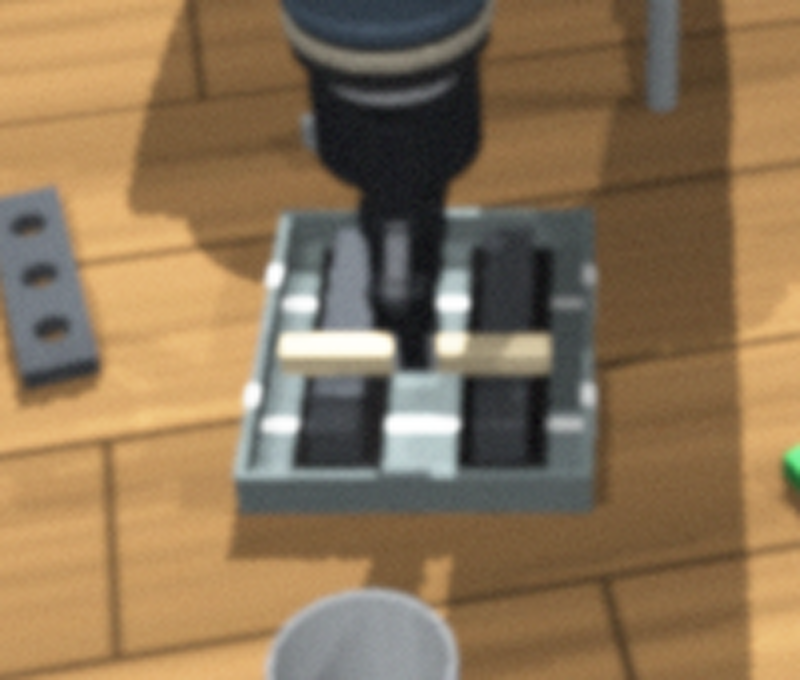

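Level and centred over both bars. Lowering about 12 mm and releasing.

```bash
python3 -m pendant '[{"hand":-1,"tx":0,"ty":0,"tz":-0.4,"rx":0,"ry":0,"rz":0},{"hand":-1,"tx":0,"ty":0,"tz":-0.4,"rx":0,"ry":0,"rz":0},{"hand":-1,"tx":0,"ty":0,"tz":-0.2,"rx":0,"ry":0,"rz":0},{"hand":-1,"tx":0,"ty":0,"tz":-0.1,"rx":0,"ry":0,"rz":0},{"hand":-1,"tx":0,"ty":0,"tz":-0.1,"rx":0,"ry":0,"rz":0},{"hand":-1,"tx":0,"ty":0,"tz":0,"rx":0,"ry":0,"rz":0},{"hand":-1,"tx":0,"ty":0,"tz":0,"rx":0,"ry":0,"rz":0},{"hand":-1,"tx":0,"ty":0,"tz":0,"rx":0,"ry":0,"rz":0},{"hand":-1,"tx":0,"ty":0,"tz":0,"rx":0,"ry":0,"rz":0},{"hand":-1,"tx":0,"ty":0,"tz":0,"rx":0,"ry":0,"rz":0}]' >/dev/null; python3 st.py
```

```text
t 19.52 pos [575.3 -78.7  38.5] q [-0.14  0.48 -0.16  0.93 -0.    1.65] jaw -0.212 xax [ 0. -0. -1.] F [-3.1  0.3  5.6] gap 12.7
```

```bash
python3 -m pendant '[{"hand":-0.3,"tx":0,"ty":0,"tz":0,"rx":0,"ry":0,"rz":0},{"hand":-0.3,"tx":0,"ty":0,"tz":0,"rx":0,"ry":0,"rz":0},{"hand":-0.3,"tx":0,"ty":0,"tz":0,"rx":0,"ry":0,"rz":0},{"hand":-0.3,"tx":0,"ty":0,"tz":0,"rx":0,"ry":0,"rz":0},{"hand":-0.3,"tx":0,"ty":0,"tz":0.5,"rx":0,"ry":0,"rz":0},{"hand":-0.3,"tx":0,"ty":0,"tz":2,"rx":0,"ry":0,"rz":0},{"hand":-0.3,"tx":0,"ty":0,"tz":3,"rx":0,"ry":0,"rz":0},{"hand":-0.3,"tx":0,"ty":0,"tz":1,"rx":0,"ry":0,"rz":0},{"hand":-0.3,"tx":0,"ty":0,"tz":0,"rx":0,"ry":0,"rz":0},{"hand":-0.3,"tx":0,"ty":0,"tz":0,"rx":0,"ry":0,"rz":0}]' >/dev/null; python3 st.py
python3 -m pendant '[{"hand":0.4,"tx":-1.05,"ty":3.11,"tz":0,"rx":0,"ry":0,"rz":0.1242},{"hand":0.4,"tx":-1.05,"ty":3.11,"tz":0,"rx":0,"ry":0,"rz":0.1242},{"hand":0.4,"tx":-1.05,"ty":3.11,"tz":0,"rx":0,"ry":0,"rz":0.1242},{"hand":0.4,"tx":-1.05,"ty":3.11,"tz":0,"rx":0,"ry":0,"rz":0.1242},{"hand":0.4,"tx":-1.05,"ty":3.11,"tz":0,"rx":0,"ry":0,"rz":0.1242},{"hand":0.4,"tx":-1.05,"ty":3.11,"tz":0,"rx":0,"ry":0,"rz":0.1242},{"hand":0.4,"tx":-1.05,"ty":3.11,"tz":0,"rx":0,"ry":0,"rz":0.1242},{"hand":0.4,"tx":-1.05,"ty":3.11,"tz":0,"rx":0,"ry":0,"rz":0.1242},{"hand":0.4,"tx":-1.05,"ty":3.11,"tz":0,"rx":0,"ry":0,"rz":0.1242},{"hand":0.4,"tx":-1.05,"ty":3.11,"tz":0,"rx":0,"ry":0,"rz":0.1242}]' >/dev/null; python3 st.py
python3 -m pendant '[{"hand":0.4,"tx":-1.05,"ty":3.11,"tz":0,"rx":0,"ry":0,"rz":0.1242},{"hand":0.4,"tx":-1.05,"ty":3.11,"tz":0,"rx":0,"ry":0,"rz":0.1242},{"hand":0.4,"tx":-1.05,"ty":3.11,"tz":0,"rx":0,"ry":0,"rz":0.1242},{"hand":0.4,"tx":-1.05,"ty":3.11,"tz":0,"rx":0,"ry":0,"rz":0.1242},{"hand":0.4,"tx":0,"ty":0,"tz":0,"rx":0,"ry":0,"rz":0},{"hand":0.4,"tx":0,"ty":0,"tz":0,"rx":0,"ry":0,"rz":0},{"hand":0.4,"tx":0,"ty":0,"tz":-1,"rx":0,"ry":0,"rz":0},{"hand":0.4,"tx":0,"ty":0,"tz":-1,"rx":0,"ry":0,"rz":0},{"hand":0.4,"tx":0,"ty":0,"tz":-1,"rx":0,"ry":0,"rz":0},{"hand":0.4,"tx":0,"ty":0,"tz":0,"rx":0,"ry":0,"rz":0}]' >/dev/null; python3 st.py
python3 -c "
from h import *
snap('top','t4');snap('scene','s3');crop('s3',180,150,580,350,2,'s3c')"
```

```text
t 20.35 pos [575.8 -78.8 103.8] q [-0.14  0.43 -0.06  1.08 -0.    1.65] jaw -0.212 xax [ 0.001 -0.    -1.   ] F [-1.3 -0.5 -0.5] gap 30.0
t 21.18 pos [468.9 233.4 102.2] q [ 0.46  0.32 -0.22  1.03 -0.    1.  ] jaw 1.036 xax [-0.001 -0.001 -1.   ] F [ 0.1 -0.5 -0.1] gap 59.6
t 22.02 pos [427.4 354.8  70.5] q [ 0.69  0.41 -0.18  0.98 -0.    0.74] jaw 1.525 xax [-0.003 -0.002 -1.   ] F [-0.6 -0.7 -0.3] gap 59.8
```

View pics/s3c.png

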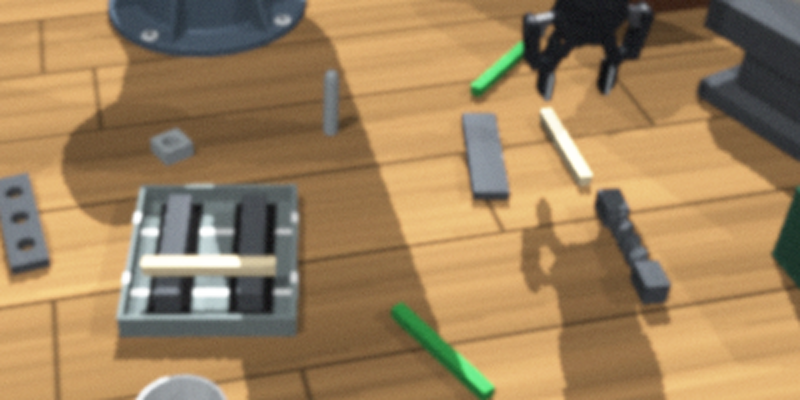

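The first stick lies level on both bars; the gripper is over the second. Grasping it.

```bash
python3 -m pendant '[{"hand":0.4,"tx":0.1,"ty":0.1,"tz":-2,"rx":0,"ry":0,"rz":0},{"hand":0.4,"tx":0,"ty":0,"tz":-2,"rx":0,"ry":0,"rz":0},{"hand":0.4,"tx":0,"ty":0,"tz":-1.5,"rx":0,"ry":0,"rz":0},{"hand":0.4,"tx":0,"ty":0,"tz":-0.9,"rx":0,"ry":0,"rz":0},{"hand":0.4,"tx":0,"ty":0,"tz":0,"rx":0,"ry":0,"rz":0},{"hand":-1,"tx":0,"ty":0,"tz":0,"rx":0,"ry":0,"rz":0},{"hand":-1,"tx":0,"ty":0,"tz":0,"rx":0,"ry":0,"rz":0},{"hand":-1,"tx":0,"ty":0,"tz":0,"rx":0,"ry":0,"rz":0},{"hand":-1,"tx":0,"ty":0,"tz":0,"rx":0,"ry":0,"rz":0},{"hand":-1,"tx":0,"ty":0,"tz":0,"rx":0,"ry":0,"rz":0}]' 30 >/dev/null; python3 st.py
python3 -m pendant '[{"hand":-1,"tx":0,"ty":0,"tz":0,"rx":0,"ry":0,"rz":0},{"hand":-1,"tx":0,"ty":0,"tz":0,"rx":0,"ry":0,"rz":0},{"hand":-1,"tx":0,"ty":0,"tz":0,"rx":0,"ry":0,"rz":0},{"hand":-1,"tx":0,"ty":0,"tz":0.5,"rx":0,"ry":0,"rz":0},{"hand":-1,"tx":0,"ty":0,"tz":2,"rx":0,"ry":0,"rz":0},{"hand":-1,"tx":0,"ty":0,"tz":3,"rx":0,"ry":0,"rz":0},{"hand":-1,"tx":0,"ty":0,"tz":3,"rx":0,"ry":0,"rz":0},{"hand":-1,"tx":0,"ty":0,"tz":1,"rx":0,"ry":0,"rz":0},{"hand":-1,"tx":0,"ty":0,"tz":0,"rx":0,"ry":0,"rz":0},{"hand":-1,"tx":0,"ty":0,"tz":0,"rx":0,"ry":0,"rz":0}]' >/dev/null; python3 st.py
```

```text
t 22.95 pos [429.8 358.1  10.3] q [ 0.69  0.47 -0.25  0.84 -0.    0.74] jaw 1.527 xax [ 0.001  0.001 -1.   ] F [-1.9 -0.7  7. ] gap 12.7
t 23.78 pos [429.5 357.9 104.7] q [ 0.69  0.39 -0.12  1.06  0.    0.74] jaw 1.527 xax [ 0.001  0.001 -1.   ] F [-0.7  0.  -2.4] gap 12.6
```

```bash
python3 -m pendant '[{"hand":-1,"tx":0.42,"ty":-2.99,"tz":0,"rx":0,"ry":0,"rz":-0.1242},{"hand":-1,"tx":0.42,"ty":-2.99,"tz":0,"rx":0,"ry":0,"rz":-0.1242},{"hand":-1,"tx":0.42,"ty":-2.99,"tz":0,"rx":0,"ry":0,"rz":-0.1242},{"hand":-1,"tx":0.42,"ty":-2.99,"tz":0,"rx":0,"ry":0,"rz":-0.1242},{"hand":-1,"tx":0.42,"ty":-2.99,"tz":0,"rx":0,"ry":0,"rz":-0.1242},{"hand":-1,"tx":0.42,"ty":-2.99,"tz":0,"rx":0,"ry":0,"rz":-0.1242},{"hand":-1,"tx":0.42,"ty":-2.99,"tz":0,"rx":0,"ry":0,"rz":-0.1242},{"hand":-1,"tx":0.42,"ty":-2.99,"tz":0,"rx":0,"ry":0,"rz":-0.1242},{"hand":-1,"tx":0.42,"ty":-2.99,"tz":0,"rx":0,"ry":0,"rz":-0.1242},{"hand":-1,"tx":0.42,"ty":-2.99,"tz":0,"rx":0,"ry":0,"rz":-0.1242}]' >/dev/null; python3 st.py
python3 -m pendant '[{"hand":-1,"tx":0.42,"ty":-2.99,"tz":0,"rx":0,"ry":0,"rz":-0.1242},{"hand":-1,"tx":0.42,"ty":-2.99,"tz":0,"rx":0,"ry":0,"rz":-0.1242},{"hand":-1,"tx":0.42,"ty":-2.99,"tz":0,"rx":0,"ry":0,"rz":-0.1242},{"hand":-1,"tx":0.42,"ty":-2.99,"tz":0,"rx":0,"ry":0,"rz":-0.1242},{"hand":-1,"tx":0,"ty":0,"tz":-1,"rx":0,"ry":0,"rz":0},{"hand":-1,"tx":0,"ty":0,"tz":-1.5,"rx":0,"ry":0,"rz":0},{"hand":-1,"tx":0,"ty":0,"tz":-1.5,"rx":0,"ry":0,"rz":0},{"hand":-1,"tx":0,"ty":0,"tz":-1,"rx":0,"ry":0,"rz":0},{"hand":-1,"tx":0,"ty":0,"tz":0,"rx":0,"ry":0,"rz":0},{"hand":-1,"tx":0,"ty":0,"tz":0,"rx":0,"ry":0,"rz":0}]' >/dev/null; python3 st.py
python3 -c "
from h import *
snap('scene','s4');crop('s4',180,190,380,360,4,'s4c')"
```

```text
t 24.62 pos [470.4  57.1 103. ] q [ 0.12  0.23 -0.35  1.    0.    1.41] jaw 0.279 xax [-0.002 -0.    -1.   ] F [1.3 0.  0.7] gap 13.0
t 25.45 pos [487.3 -60.6  53.6] q [-0.12  0.31 -0.38  0.89  0.    1.66] jaw -0.211 xax [-0.002  0.    -1.   ] F [-0.2 -0.1 -0.8] gap 12.8
```

View pics/s4c.png

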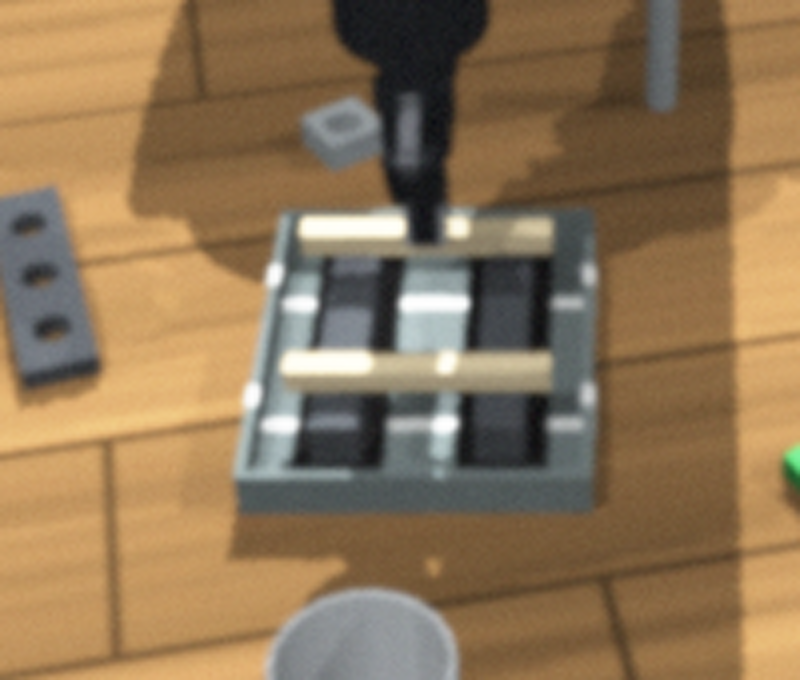

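Level and centred. Lowering about 12 mm.

```bash
python3 -m pendant '[{"hand":-1,"tx":0.05,"ty":0,"tz":-0.4,"rx":0,"ry":0,"rz":0},{"hand":-1,"tx":0,"ty":0,"tz":-0.3,"rx":0,"ry":0,"rz":0},{"hand":-1,"tx":0,"ty":0,"tz":-0.2,"rx":0,"ry":0,"rz":0},{"hand":-1,"tx":0,"ty":0,"tz":-0.1,"rx":0,"ry":0,"rz":0},{"hand":-1,"tx":0,"ty":0,"tz":0,"rx":0,"ry":0,"rz":0},{"hand":-1,"tx":0,"ty":0,"tz":0,"rx":0,"ry":0,"rz":0},{"hand":-1,"tx":0,"ty":0,"tz":0,"rx":0,"ry":0,"rz":0},{"hand":-1,"tx":0,"ty":0,"tz":0,"rx":0,"ry":0,"rz":0},{"hand":-1,"tx":0,"ty":0,"tz":0,"rx":0,"ry":0,"rz":0},{"hand":-1,"tx":0,"ty":0,"tz":0,"rx":0,"ry":0,"rz":0}]' >/dev/null; python3 st.py
```

```text
t 26.33 pos [488.6 -60.9  44.4] q [-0.12  0.32 -0.39  0.86 -0.    1.66] jaw -0.212 xax [ 0. -0. -1.] F [-0.8  0.6  0. ] gap 12.9
```

```bash
python3 -m pendant '[{"hand":-1,"tx":0,"ty":0,"tz":-0.1,"rx":0,"ry":0,"rz":0},{"hand":-1,"tx":0,"ty":0,"tz":-0.05,"rx":0,"ry":0,"rz":0},{"hand":-1,"tx":0,"ty":0,"tz":-0.05,"rx":0,"ry":0,"rz":0},{"hand":-1,"tx":0,"ty":0,"tz":0,"rx":0,"ry":0,"rz":0},{"hand":-1,"tx":0,"ty":0,"tz":0,"rx":0,"ry":0,"rz":0},{"hand":-1,"tx":0,"ty":0,"tz":0,"rx":0,"ry":0,"rz":0},{"hand":-1,"tx":0,"ty":0,"tz":0,"rx":0,"ry":0,"rz":0},{"hand":-1,"tx":0,"ty":0,"tz":0,"rx":0,"ry":0,"rz":0},{"hand":-1,"tx":0,"ty":0,"tz":0,"rx":0,"ry":0,"rz":0},{"hand":-1,"tx":0,"ty":0,"tz":0,"rx":0,"ry":0,"rz":0}]' >/dev/null; python3 st.py
```

```text
t 27.17 pos [488.6 -60.9  42.3] q [-0.12  0.32 -0.4   0.86 -0.    1.66] jaw -0.212 xax [-0. -0. -1.] F [-1.1 -0.2  3.6] gap 12.6
```

```bash
python3 -m pendant '[{"hand":-0.3,"tx":0,"ty":0,"tz":0,"rx":0,"ry":0,"rz":0},{"hand":-0.3,"tx":0,"ty":0,"tz":0,"rx":0,"ry":0,"rz":0},{"hand":-0.3,"tx":0,"ty":0,"tz":0,"rx":0,"ry":0,"rz":0},{"hand":-0.3,"tx":0,"ty":0,"tz":0,"rx":0,"ry":0,"rz":0},{"hand":-0.3,"tx":0,"ty":0,"tz":0.5,"rx":0,"ry":0,"rz":0},{"hand":-0.3,"tx":0,"ty":0,"tz":2,"rx":0,"ry":0,"rz":0},{"hand":-0.3,"tx":0,"ty":0,"tz":3,"rx":0,"ry":0,"rz":0},{"hand":-0.3,"tx":0,"ty":0,"tz":1,"rx":0,"ry":0,"rz":0},{"hand":-0.3,"tx":0,"ty":0,"tz":0,"rx":0,"ry":0,"rz":0},{"hand":-0.3,"tx":0,"ty":0,"tz":0,"rx":0,"ry":0,"rz":0}]' >/dev/null; python3 st.py
python3 -m pendant '[{"hand":0.6,"tx":-0.495,"ty":2.47,"tz":0,"rx":0,"ry":0,"rz":0.118},{"hand":0.6,"tx":-0.495,"ty":2.47,"tz":0,"rx":0,"ry":0,"rz":0.118},{"hand":0.6,"tx":-0.495,"ty":2.47,"tz":0,"rx":0,"ry":0,"rz":0.118},{"hand":0.6,"tx":-0.495,"ty":2.47,"tz":0,"rx":0,"ry":0,"rz":0.118},{"hand":0.6,"tx":-0.495,"ty":2.47,"tz":0,"rx":0,"ry":0,"rz":0.118},{"hand":0.6,"tx":-0.495,"ty":2.47,"tz":0,"rx":0,"ry":0,"rz":0.118},{"hand":0.6,"tx":-0.495,"ty":2.47,"tz":0,"rx":0,"ry":0,"rz":0.118},{"hand":0.6,"tx":-0.495,"ty":2.47,"tz":0,"rx":0,"ry":0,"rz":0.118},{"hand":0.6,"tx":-0.495,"ty":2.47,"tz":0,"rx":0,"ry":0,"rz":0.118},{"hand":0.6,"tx":-0.495,"ty":2.47,"tz":0,"rx":0,"ry":0,"rz":0.118}]' >/dev/null; python3 st.py
python3 -m pendant '[{"hand":0.6,"tx":-0.495,"ty":2.47,"tz":0,"rx":0,"ry":0,"rz":0.118},{"hand":0.6,"tx":-0.495,"ty":2.47,"tz":0,"rx":0,"ry":0,"rz":0.118},{"hand":0.6,"tx":-0.495,"ty":2.47,"tz":0,"rx":0,"ry":0,"rz":0.118},{"hand":0.6,"tx":0,"ty":0,"tz":-1,"rx":0,"ry":0,"rz":0},{"hand":0.6,"tx":0,"ty":0,"tz":-1,"rx":0,"ry":0,"rz":0},{"hand":0.6,"tx":0,"ty":0,"tz":-1,"rx":0,"ry":0,"rz":0},{"hand":0.6,"tx":0,"ty":0,"tz":-1,"rx":0,"ry":0,"rz":0},{"hand":0.6,"tx":0,"ty":0,"tz":0,"rx":0,"ry":0,"rz":0},{"hand":0.6,"tx":0,"ty":0,"tz":0,"rx":0,"ry":0,"rz":0},{"hand":0.6,"tx":0,"ty":0,"tz":0,"rx":0,"ry":0,"rz":0}]' >/dev/null; python3 st.py
python3 -c "
from h import *
snap('top','t5');crop('t5',290,140,410,270,4.5,'t5c');snap('scene','s5');crop('s5',180,150,580,350,2,'s5c')"
```

```text
t 28.0 pos [489.  -61.  107.6] q [-0.12  0.26 -0.3   1.01  0.    1.66] jaw -0.212 xax [ 0.001 -0.    -1.   ] F [-0.2 -0.3  0.6] gap 29.9
t 28.83 pos [438.  187.  106.1] q [ 0.4   0.23 -0.34  1.   -0.    1.  ] jaw 0.974 xax [-0.002 -0.001 -1.   ] F [ 1.1 -0.3  0.2] gap 68.2
t 29.67 pos [424.5 259.7  67.5] q [ 0.55  0.3  -0.35  0.92 -0.    0.8 ] jaw 1.321 xax [ 0. -0. -1.] F [ 0.6  0.6 -0.4] gap 68.2
```

View pics/t5c.png

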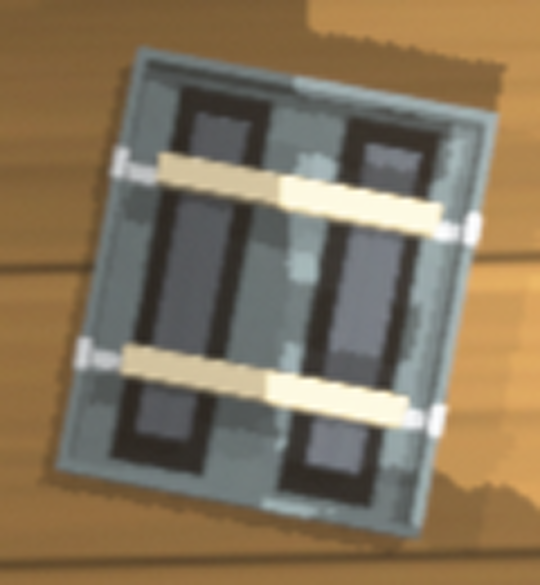

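View pics/s5c.png

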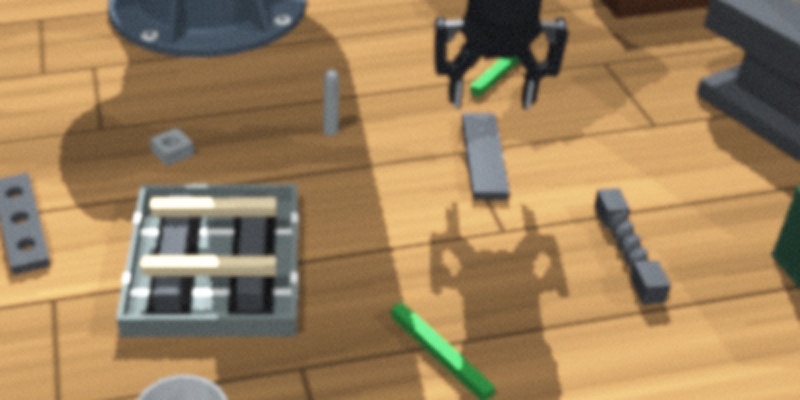

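Both sticks lie on their marks, centred across both bars, and the gripper is over the plain flat bar. Grasping it.

```bash
python3 -m pendant '[{"hand":0.6,"tx":0,"ty":0,"tz":-2,"rx":0,"ry":0,"rz":0},{"hand":0.6,"tx":0,"ty":0,"tz":-2,"rx":0,"ry":0,"rz":0},{"hand":0.6,"tx":0,"ty":0,"tz":-1.3,"rx":0,"ry":0,"rz":0},{"hand":0.6,"tx":0,"ty":0,"tz":-0.8,"rx":0,"ry":0,"rz":0},{"hand":0.6,"tx":0,"ty":0,"tz":0,"rx":0,"ry":0,"rz":0},{"hand":-1,"tx":0,"ty":0,"tz":0,"rx":0,"ry":0,"rz":0},{"hand":-1,"tx":0,"ty":0,"tz":0,"rx":0,"ry":0,"rz":0},{"hand":-1,"tx":0,"ty":0,"tz":0,"rx":0,"ry":0,"rz":0},{"hand":-1,"tx":0,"ty":0,"tz":0,"rx":0,"ry":0,"rz":0},{"hand":-1,"tx":0,"ty":0,"tz":0,"rx":0,"ry":0,"rz":0}]' 80 >/dev/null; python3 st.py
python3 -m pendant '[{"hand":-1,"tx":0,"ty":0,"tz":0,"rx":0,"ry":0,"rz":0},{"hand":-1,"tx":0,"ty":0,"tz":0,"rx":0,"ry":0,"rz":0},{"hand":-1,"tx":0,"ty":0,"tz":0,"rx":0,"ry":0,"rz":0},{"hand":-1,"tx":0,"ty":0,"tz":0.5,"rx":0,"ry":0,"rz":0},{"hand":-1,"tx":0,"ty":0,"tz":1.5,"rx":0,"ry":0,"rz":0},{"hand":-1,"tx":0,"ty":0,"tz":2.5,"rx":0,"ry":0,"rz":0},{"hand":-1,"tx":0,"ty":0,"tz":2.5,"rx":0,"ry":0,"rz":0},{"hand":-1,"tx":0,"ty":0,"tz":2,"rx":0,"ry":0,"rz":0},{"hand":-1,"tx":0,"ty":0,"tz":1,"rx":0,"ry":0,"rz":0},{"hand":-1,"tx":0,"ty":0,"tz":0,"rx":0,"ry":0,"rz":0}]' >/dev/null; python3 st.py
```

```text
t 30.6 pos [424.9 260.4   7.9] q [ 0.55  0.37 -0.43  0.77 -0.    0.8 ] jaw 1.322 xax [ 0.002  0.001 -1.   ] F [-5.3 -3.8 17.2] gap 36.2
t 31.43 pos [425.4 260.9 108.5] q [ 0.55  0.27 -0.28  1.02  0.    0.8 ] jaw 1.322 xax [ 0.003  0.002 -1.   ] F [ 0.5  0.4 -4.9] gap 35.8
```

Held, about 5 N. Carrying it to the tray centre.

```bash
python3 -m pendant '[{"hand":-1,"tx":1.065,"ty":-3.305,"tz":0,"rx":0,"ry":0,"rz":0.0037},{"hand":-1,"tx":1.065,"ty":-3.305,"tz":0,"rx":0,"ry":0,"rz":0.0037},{"hand":-1,"tx":1.065,"ty":-3.305,"tz":0,"rx":0,"ry":0,"rz":0.0037},{"hand":-1,"tx":1.065,"ty":-3.305,"tz":0,"rx":0,"ry":0,"rz":0.0037},{"hand":-1,"tx":1.065,"ty":-3.305,"tz":0,"rx":0,"ry":0,"rz":0.0037},{"hand":-1,"tx":1.065,"ty":-3.305,"tz":0,"rx":0,"ry":0,"rz":0.0037},{"hand":-1,"tx":1.065,"ty":-3.305,"tz":0,"rx":0,"ry":0,"rz":0.0037},{"hand":-1,"tx":1.065,"ty":-3.305,"tz":0,"rx":0,"ry":0,"rz":0.0037},{"hand":-1,"tx":1.065,"ty":-3.305,"tz":0,"rx":0,"ry":0,"rz":0.0037},{"hand":-1,"tx":1.065,"ty":-3.305,"tz":0,"rx":0,"ry":0,"rz":0.0037}]' >/dev/null; python3 st.py
python3 -m pendant '[{"hand":-1,"tx":0,"ty":0,"tz":0,"rx":0,"ry":0,"rz":0},{"hand":-1,"tx":0,"ty":0,"tz":0,"rx":0,"ry":0,"rz":0},{"hand":-1,"tx":0,"ty":0,"tz":-0.5,"rx":0,"ry":0,"rz":0},{"hand":-1,"tx":0,"ty":0,"tz":-1,"rx":0,"ry":0,"rz":0},{"hand":-1,"tx":0,"ty":0,"tz":-1.2,"rx":0,"ry":0,"rz":0},{"hand":-1,"tx":0,"ty":0,"tz":-0.8,"rx":0,"ry":0,"rz":0},{"hand":-1,"tx":0,"ty":0,"tz":0,"rx":0,"ry":0,"rz":0},{"hand":-1,"tx":0,"ty":0,"tz":0,"rx":0,"ry":0,"rz":0},{"hand":-1,"tx":0,"ty":0,"tz":0,"rx":0,"ry":0,"rz":0},{"hand":-1,"tx":0,"ty":0,"tz":0,"rx":0,"ry":0,"rz":0}]' >/dev/null; python3 st.py
python3 -c "
from h import *
snap('scene','s6');crop('s6',180,190,380,360,4,'s6c')"
```

```text
t 32.27 pos [530.2 -72.  104.9] q [-0.14  0.34 -0.19  1.04  0.    0.08] jaw 1.359 xax [-0.002  0.    -1.   ] F [ 1.9  0.7 -5.3] gap 36.2
t 33.1 pos [531.1 -70.2  71.8] q [-0.13  0.37 -0.24  0.96 -0.    0.08] jaw 1.359 xax [ 0.001 -0.    -1.   ] F [ 0.1 -0.5 -6.2] gap 35.9
```

View pics/s6c.png

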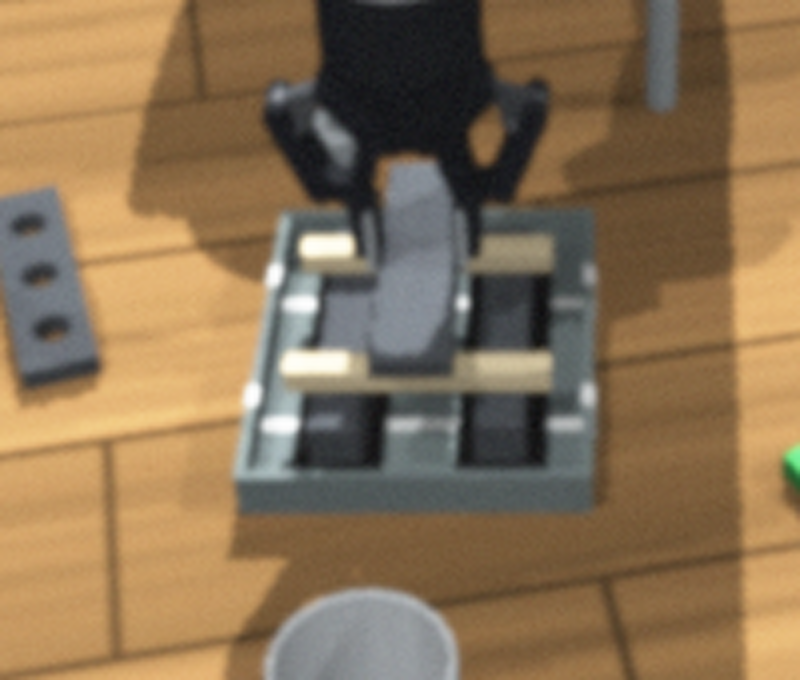

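Centred, level and aligned. Lowering to near contact (tip about 54).

```bash
python3 -m pendant '[{"hand":-1,"tx":0,"ty":0,"tz":-0.5,"rx":0,"ry":0,"rz":0},{"hand":-1,"tx":0,"ty":0,"tz":-0.5,"rx":0,"ry":0,"rz":0},{"hand":-1,"tx":0,"ty":0,"tz":-0.3,"rx":0,"ry":0,"rz":0},{"hand":-1,"tx":0,"ty":0,"tz":-0.2,"rx":0,"ry":0,"rz":0},{"hand":-1,"tx":0,"ty":0,"tz":-0.1,"rx":0,"ry":0,"rz":0},{"hand":-1,"tx":0,"ty":0,"tz":-0.1,"rx":0,"ry":0,"rz":0},{"hand":-1,"tx":0,"ty":0,"tz":0,"rx":0,"ry":0,"rz":0},{"hand":-1,"tx":0,"ty":0,"tz":0,"rx":0,"ry":0,"rz":0},{"hand":-1,"tx":0,"ty":0,"tz":0,"rx":0,"ry":0,"rz":0},{"hand":-1,"tx":0,"ty":0,"tz":0,"rx":0,"ry":0,"rz":0}]' >/dev/null; python3 st.py
```

```text
t 33.98 pos [530.8 -70.3  54.4] q [-0.13  0.38 -0.26  0.92  0.    0.08] jaw 1.359 xax [ 0. -0. -1.] F [-0.2 -0.5 -5.8] gap 35.8
```

```bash
python3 -m pendant '[{"hand":-1,"tx":0,"ty":0,"tz":-0.05,"rx":0,"ry":0,"rz":0},{"hand":-1,"tx":0,"ty":0,"tz":-0.05,"rx":0,"ry":0,"rz":0},{"hand":-1,"tx":0,"ty":0,"tz":0,"rx":0,"ry":0,"rz":0},{"hand":-1,"tx":0,"ty":0,"tz":0,"rx":0,"ry":0,"rz":0},{"hand":-1,"tx":0,"ty":0,"tz":0,"rx":0,"ry":0,"rz":0},{"hand":-1,"tx":0,"ty":0,"tz":0,"rx":0,"ry":0,"rz":0},{"hand":-1,"tx":0,"ty":0,"tz":0,"rx":0,"ry":0,"rz":0},{"hand":-1,"tx":0,"ty":0,"tz":0,"rx":0,"ry":0,"rz":0},{"hand":-1,"tx":0,"ty":0,"tz":0,"rx":0,"ry":0,"rz":0},{"hand":-1,"tx":0,"ty":0,"tz":0,"rx":0,"ry":0,"rz":0}]' >/dev/null; python3 st.py
```

```text
t 34.82 pos [530.9 -70.4  54. ] q [-0.13  0.38 -0.27  0.92 -0.    0.08] jaw 1.359 xax [ 0.001 -0.    -1.   ] F [-4.7  0.3  7.6] gap 36.1
```

In contact (+7.6 N). Releasing, lifting and backing away to the right.

```bash
python3 -m pendant '[{"hand":0.4,"tx":0,"ty":0,"tz":0,"rx":0,"ry":0,"rz":0},{"hand":0.4,"tx":0,"ty":0,"tz":0,"rx":0,"ry":0,"rz":0},{"hand":0.4,"tx":0,"ty":0,"tz":0,"rx":0,"ry":0,"rz":0},{"hand":0.4,"tx":0,"ty":0,"tz":0,"rx":0,"ry":0,"rz":0},{"hand":0.4,"tx":0,"ty":0,"tz":0.5,"rx":0,"ry":0,"rz":0},{"hand":0.4,"tx":0,"ty":0,"tz":2,"rx":0,"ry":0,"rz":0},{"hand":0.4,"tx":0,"ty":0,"tz":3,"rx":0,"ry":0,"rz":0},{"hand":0.4,"tx":0,"ty":0,"tz":3,"rx":0,"ry":0,"rz":0},{"hand":0.4,"tx":0,"ty":0,"tz":3,"rx":0,"ry":0,"rz":0},{"hand":0.4,"tx":0,"ty":0,"tz":0,"rx":0,"ry":0,"rz":0}]' >/dev/null; python3 st.py
python3 -m pendant '[{"hand":0.4,"tx":-1.5,"ty":-3,"tz":0,"rx":0,"ry":0,"rz":0},{"hand":0.4,"tx":-1.5,"ty":-3,"tz":0,"rx":0,"ry":0,"rz":0},{"hand":0.4,"tx":-1.5,"ty":-3,"tz":0,"rx":0,"ry":0,"rz":0},{"hand":0.4,"tx":-1.5,"ty":-3,"tz":0,"rx":0,"ry":0,"rz":0},{"hand":0.4,"tx":-1.5,"ty":-3,"tz":0,"rx":0,"ry":0,"rz":0},{"hand":0.4,"tx":-1.5,"ty":-3,"tz":0,"rx":0,"ry":0,"rz":0},{"hand":0.4,"tx":-1.5,"ty":-3,"tz":0,"rx":0,"ry":0,"rz":0},{"hand":0.4,"tx":-1.5,"ty":-3,"tz":0,"rx":0,"ry":0,"rz":0},{"hand":0.4,"tx":-1.5,"ty":-3,"tz":0,"rx":0,"ry":0,"rz":0},{"hand":0.4,"tx":0,"ty":0,"tz":0,"rx":0,"ry":0,"rz":0}]' >/dev/null; python3 st.py
python3 -c "
from h import *
snap('top','t6');snap('scene','s7')
B=p('top',box(531.8,-69.8,-.212,150,40,46,58))[4:]
im=cv2.imread('pics/t6.png')[140:270,290:410];im=cv2.resize(im,None,fx=4,fy=4,interpolation=cv2.INTER_CUBIC)
cv2.polylines(im,[((B-[290,140]+.5)*4).round().astype(int)],1,(0,0,255),1)
s=cv2.imread('pics/s7.png')[220:330,220:350];s=cv2.resize(s,(300,254))
o=np.zeros((520,780,3),np.uint8);o[:,:480]=im;o[:254,480:]=s
cv2.imwrite('pics/fin.png',o)"
```

```text
t 35.65 pos [533.2 -70.6 174.2] q [-0.13  0.3  -0.07  1.2   0.    0.08] jaw 1.359 xax [ 0.008 -0.001 -1.   ] F [ 0.9 -1.1  0.3] gap 59.9
t 36.48 pos [ 393.5 -344.5  168.5] q [-0.72  0.28 -0.11  1.18 -0.   -0.5 ] jaw 1.355 xax [-0.    -0.001 -1.   ] F [0.5 0.2 0.8] gap 59.5
```

View pics/fin.png

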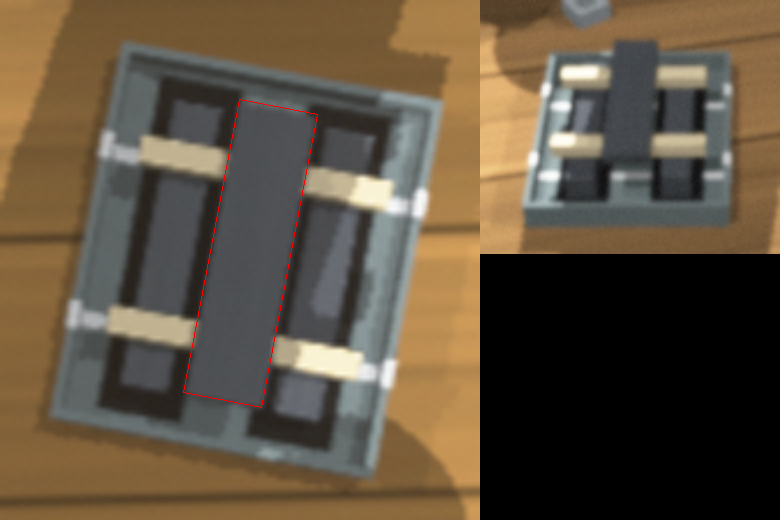

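The flat bar matches the target outline to about 1 mm and lies flat on both sticks; bars and sticks are in place. Handing in.

```bash
python3 -c "
from h import *
print(r.close_job())"
```

```text
the job is handed in; nothing more can be done
None
```

The tray is packed and the job is handed in, using about 36.5 s of the 112 s allowed; `close_job` reports no verdict. The two plain square bars went onto the strips first, then the two wooden sticks across them at the marks, then the plain flat bar on top.

**Last checks:**
- **Flat bar:** In the final top picture it matches the projected target outline to about 1 mm. In the scene picture it looks flat on both sticks, clear of the square bars.
- **Square bars and sticks:** The square bars look centred on the strips, and the sticks sit on their marks, centred across both bars.
- **Forces:** The highest wrist force I read was about 18 N, while gripping the flat bar. I only read it between moves.
- **Twisted and drilled bars:** I never touched them, and they showed no movement in the pictures. I did not measure their positions again at the end.
- **Gripper:** It was clear of everything when I handed in.

**One oddity:** the gap read 1–4 mm under the true widths, for example about 36 mm on the 40 mm flat bar. All the grasps held.

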